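# Load the bench scale with slotted weights

### The job

Put the slotted weights on the bench scale one by one, each lying flat in the stack with its slot slid fully home around the upright post and pressed against it for a moment with about 7 N, until the needle stands inside the hatched sector between the two raised bars of the dial. Stop there: leave the unused weights where they lie and disturb nothing else. The scale is delicate: set the weights down, never drop them, and keep the force on its pan and on its post below 11 N.

Things in the scene. Friction and masses are not known exactly. Their poses are not given: they have to be found in the camera images.
- post: Rigid upright polished steel post of the scale, 8 mm in diameter, fixed to the housing (it does not sink with the pan). Origin on its axis, 85 mm above the table, level with the pan's top when the needle reads 0. Shaft free up to +50 mm, then a round cap 20 mm across up to +56 mm. z up; x from the pan's loading side (nearer the robot) to the dial: weights slide on in +x, under the cap.
- pan: Polished steel pan of the scale, 130 mm (x) by 110 mm (y), 5 mm thick, same axes as the post. Origin on the post's axis, on the pan's top face; the pan reaches from x = -85 to +45 mm. It rides on a soft spring (550 N/m, about 3 mm down per weight) and stops hard 15.5 mm down.
- scale: White housing of the bench scale, fixed, same axes as the post. Origin on the post's axis at table height. 150 mm wide (y), from x = -100 to +225 mm, 58 mm high under the pan, 79 mm high at the dial (x = 70 to 225 mm); dial and needle reach 90 mm.
- needle (a joint): Needle of the dial (138 mm across, centred 148 mm beyond the post): rad, growing clockwise seen from above, 180 rad per m that the pan sinks. At 0 it points nearly at the post; a tick every 0.2. The hatched target sector between two raised bars is 1.50 to 2.12. Not zeroed: it starts between 0 and 0.9. One weight adds 0.52 to 0.57, so two or three are needed.
- weight1: Slotted weight, one of four: dark steel square, 46 x 46 mm, 12 mm thick, about 170 g, flat on a 6 mm thick board. A 14 mm wide through slot, hand-cut, runs from the middle of its +x side to 0 to 10 mm past its centre (it differs). Origin at the centre of the underside, z up. Home, the slot's end touches the post and x is along the post's x. Grip its flat +y and -y sides.
- weight2: Slotted weight, one of four: dark steel square, 46 x 46 mm, 12 mm thick, about 170 g, flat on a 6 mm thick board. A 14 mm wide through slot, hand-cut, runs from the middle of its +x side to 0 to 10 mm past its centre (it differs). Origin at the centre of the underside, z up. Home, the slot's end touches the post and x is along the post's x. Grip its flat +y and -y sides.
- weight3: Slotted weight, one of four: dark steel square, 46 x 46 mm, 12 mm thick, about 170 g, flat on a 6 mm thick board. A 14 mm wide through slot, hand-cut, runs from the middle of its +x side to 0 to 10 mm past its centre (it differs). Origin at the centre of the underside, z up. Home, the slot's end touches the post and x is along the post's x. Grip its flat +y and -y sides.
- weight4: Slotted weight, one of four: dark steel square, 46 x 46 mm, 12 mm thick, about 170 g, flat on a 6 mm thick board. A 14 mm wide through slot, hand-cut, runs from the middle of its +x side to 0 to 10 mm past its centre (it differs). Origin at the centre of the underside, z up. Home, the slot's end touches the post and x is along the post's x. Grip its flat +y and -y sides.
- flask: Brown glass bottle, 64 mm in diameter, 130 mm tall, a bystander to leave alone. Origin at the centre of its underside.
- beaker: Open glass beaker, 72 mm in diameter, 85 mm tall, a bystander to leave alone. Origin at the centre of its underside.
- vial: Small glass jar, 28 mm in diameter, 50 mm tall, a bystander to leave alone. Origin at the centre of its underside.
Things that resemble listed ones, but are neither listed nor needed, are in the scene too. Leave any pink or turquoise look-alike of the weight1 alone. What is shaped like the weight3 but white is not meant.

How it is judged:
By the outcome, as a careful person would: the job done as asked, in the order asked, and still so for the second after the job is handed in, with the robot touching nothing.
It also fails if it takes over 72 s, if anything falls off the work surface, if the arm or the gripper's body presses on something with over 40 N, if the wrist force passes 120 N, or if a joint passes its speed limit or range.

### The arm

A 6-joint arm with a two-finger parallel gripper is mounted at the origin on the work surface. World frame = base frame: x ahead of the robot, y to its left, z up, the work surface at z = 0. Lengths are in m, angles in rad, forces in N, time in s.
With the tool pointing down it reaches from about 0.25 to 0.725 m from the base axis. Payload 4 kg.
Tool frame: the origin (TCP) lies between the finger pads; the fingertips stand 8 mm ahead of it and the grasp point (between the pads) lies 11 mm behind it (bot.tip_reach is the distance from the TCP to the fingertips, in m); z points along the fingers, y is the line along which they close (so a half turn about z gives the same grasp; the last joint's range is limited). The gripper opens to 85 mm and grips with 20 to 120 N. Pads are 22 mm wide; open, the fingers measure 114 mm over their backs; the gripper's body (76 mm by 85 mm) begins 54 mm behind the grasp point. The pads swing forward as they close: fully open they stand 13 mm farther back than shut.
Start: joints at [0, 0.241, 0.005, 1.335, 0, 1.571], TCP at [0.5, -0, 0.209] pointing down, gripper open.
Joint ranges: [-2.72, 2.72], [-1.05, 1.87], [-1.09, 1.28], [-1.99, 2.15], [-1.42, 1.44], [-3.14, 3.14]. Speed limits (rad/s): [2.79, 2.79, 3.14, 3.14, 3.14, 3.14].

### API

Orientations are given as a unit quaternion [x, y, z, w].
In Python, from workcell import bot gives the robot as it stands.
- The arm moves only by the tool move_arm, never from a script. Its argument "deltas" is a list of rows, each a list of 7 numbers: the opening, from 0 (shut) to 1 (fully open), then the shift along the tool's x, y, z in mm, then the turn, a rotation vector about the tool's x, y, z in degrees. In form: [[gripper, tx, ty, tz, ax, ay, az], ...]. A call has 1 to 10 rows; each row shifts and turns the commanded pose from where the row before left it, along the tool's axes as they then stand; what a row does not reach is not made up. A row lasts 1/12 s, in which the tool goes at most 41.7 mm and 7.16 degrees, less where a joint would pass 70% of its speed; a pose out of reach is approached as far as the arm can. A call is refused whole if a number of a shift passes 41.7 or a number of a turn 7.16, either way. A call with a gripper value outside its range is refused whole. The fingers move at their own pace and stop on an object; the grip force is fixed at half the most. Time passes only in rows, so rows that do not move let the fingers close. It gives the time, the measured TCP pose, the force, the opening and the grip force at its end, in the units of the state.
- bot.get_obs(): the state, without advancing time (a new reading comes with each control period).
- bot.camera(name): name is "scene" or "side" or "wrist"; returns the picture (420x560x3 uint8, blue, green, red); there is no depth.
- bot.calibration(name): a dict with "K" (3x3 intrinsics, pixels), "dist_coeffs" ([k1, k2, p1, p2, k3] as OpenCV has them; the pictures are not rectified), "position" and "orientation" of the camera in the world. Camera axes: x right, y down, z forward; pixel columns grow to the right and rows downward; lengths in m; the calibration is good to about 2 mm. A picture is of the moment at which its call begins: read the wrist's pose just before it. calibration takes no time and is no camera call; for the wrist camera it gives the pose at the moment of the call.
- bot.job_done(): hands the job in; it is judged then, once.
Trained networks look in the newest picture that a camera, given by its name, has taken for a name from the list of things; names that differ only in an ending like _2 or _b are one class to them, and where a whole thing is asked for, a point or a joint stands for the part that bears it (a point fixed in the world has none). Each returns a list of dicts, best first, with "conf" (0 to 1); they miss things now and then, are a little off and sometimes report something else, mostly with a low value. They report only what shows in the picture. A call takes as long as a camera call. They do not tell look-alikes from the thing itself.
- bot.outline_of(query, camera): "pixels" (420x560 bool, what is visible of it) and "rect" ([left, top, width, height] in pixels, round what is visible of it).
The state is a dict: "clock": time; "joint_pos": joint angles; "joint_vel": joint speeds; "tau": joint torques, N m; "eef_pos": TCP position; "tool_rot": TCP orientation; "ft_force": force on the tool from outside, world axes, zero at the start; "ft_torque": the same for the moment, N m; "grip_width": finger opening in m; "grasp_force": force on a finger pad.
Only numpy, scipy, OpenCV 4.12 (cv2) and the standard library are available. Lean on these libraries where they do the work, as an engineer would, in place of code of your own. Each camera call takes 0.05 s, during which the arm holds its last target. There are 200 camera calls.

## Working session

There is one attempt and no reset: what is moved stays moved. The work goes in short steps, Python scripts to look and compute and a tool call to move; the robot and the scene stay as the last step left them, time stands still between calls to the robot, and variables do not carry over. Pictures are saved under pics/ and viewed, at most 10 in all, crops included, and the job is handed in when it is done.

Besides the shell and the picture viewer there is one more tool, called after "Request:" by a JSON object that holds its "api" and its "payload". move_arm: Moves the arm, as the interface text tells. Its arguments: {"type":"object","properties":{"deltas":{"type":"array","items":{"type":"array","items":{"type":"number"}}}},"required":["deltas"]}

```bash
ls; mkdir -p pics; python3 - <<'E'
from workcell import bot
import cv2,numpy as np
o=bot.get_obs();print(o['clock'],o['eef_pos'],o['tool_rot'],o['grip_width'])
a=bot.camera("scene");b=bot.camera("side")
for n in("scene","side"):
    c=bot.calibration(n);print(n,c)
cv2.imwrite("pics/scene0.png",a);cv2.imwrite("pics/side0.png",b)
for q in("weight1","post","pan","scale","flask","vial","beaker"):
  for cam in ("scene","side"):
    print(q,cam,[(round(d['conf'],2),d['rect']) for d in bot.outline_of(q,cam)])
E
```

```text
pics
0.0 [ 4.99334444e-01 -1.20977142e-05  2.07919699e-01] [ 0.7071181   0.7070947  -0.00074032 -0.00073121] 0.08556667026544904
scene {'K': array([[445.89736735,   0.        , 283.28545772],
       [  0.        , 445.89736735, 211.37699591],
       [  0.        ,   0.        ,   1.        ]]), 'dist_coeffs': array([-0.00545205,  0.        ,  0.        ,  0.        ,  0.        ]), 'position': array([ 1.22076562, -0.80033796,  1.05410444]), 'orientation': array([ 0.87046585,  0.28957278, -0.12867764, -0.37666813])}
side {'K': array([[383.75705543,   0.        , 277.59321976],
       [  0.        , 383.75705543, 211.13618844],
       [  0.        ,   0.        ,   1.        ]]), 'dist_coeffs': array([0.00232206, 0.        , 0.        , 0.        , 0.        ]), 'position': array([0.01709555, 0.70759996, 0.60770708]), 'orientation': array([-0.29404272,  0.81291391, -0.47339054,  0.16914862])}
weight1 scene [(0.65, [297.1, 199.2, 15.7, 11.3]), (0.6, [336.3, 217.2, 17.2, 12.7]), (0.57, [295.9, 172.4, 20.1, 7.8]), (0.56, [270.4, 188.4, 18.4, 9.4]), (0.55, [251.8, 215.0, 14.9, 12.4]), (0.5
[... 458 characters left out ...]
.0, 57.9, 38.1])]
pan side [(0.97, [318.2, 183.9, 47.1, 27.0]), (0.56, [262.8, 173.6, 112.4, 63.9]), (0.54, [217.9, 294.6, 26.4, 24.4]), (0.4, [260.9, 274.0, 30.4, 22.9])]
scale scene [(0.82, [184.4, 225.7, 115.9, 88.4]), (0.44, [296.3, 231.2, 10.4, 16.7])]
scale side [(0.95, [261.0, 173.2, 114.8, 65.4]), (0.28, [313.7, 184.8, 50.4, 27.6])]
flask scene [(0.89, [143.3, 314.6, 30.4, 44.8])]
flask side [(0.79, [353.7, 147.5, 21.9, 35.7])]
vial scene [(0.64, [298.5, 234.5, 9.1, 13.9]), (0.46, [360.7, 143.8, 23.9, 28.4])]
vial side [(0.67, [255.6, 214.9, 7.7, 20.5])]
beaker scene [(0.57, [362.4, 141.0, 22.6, 30.6]), (0.32, [264.9, 266.4, 3.0, 1.9])]
beaker side [(0.97, [75.1, 291.6, 43.5, 53.5])]
```

View pics/scene0.png

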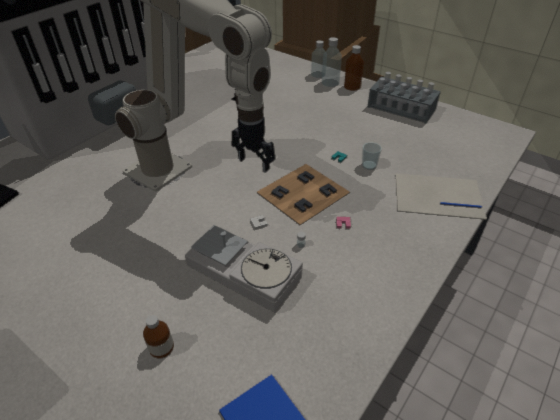

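View pics/side0.png

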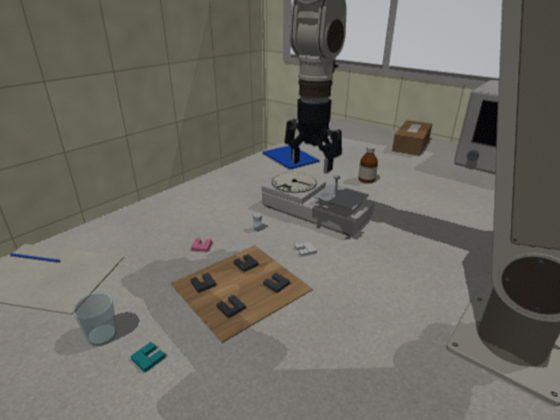

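The four dark weights lie on the board, in the scene picture at (280,191), (305,177), (328,189) and (304,205). In the side picture they are at (276,283), (231,306), (203,283) and (246,263). Look-alikes in the scene picture: white (259,222), pink (344,222) and turquoise (339,156). I choose the dark ones on the board. The scale's pan is at (218,246), with the dial at (266,268).

```bash
cat > h.py <<'E'
from workcell import bot
import cv2,numpy as np
from scipy.spatial.transform import Rotation as R
def ray(cal,uv):
    p=cv2.undistortPoints(np.array(uv,float).reshape(-1,1,2),cal['K'],cal['dist_coeffs']).reshape(-1,2)
    return R.from_quat(cal['orientation']).apply(np.c_[p,np.ones(len(p))])
def onplane(cal,uv,z):
    d=ray(cal,uv);c=cal['position'];return c+d*((z-c[2])/d[:,2])[:,None]
def proj(cal,P):
    r=R.from_quat(cal['orientation']).inv()
    rv=r.as_rotvec();t=-r.apply(cal['position'])
    return cv2.projectPoints(np.array(P,float).reshape(-1,3),rv,t,cal['K'],cal['dist_coeffs'])[0].reshape(-1,2)
def tri(c1,u1,c2,u2):
    d1=ray(c1,[u1])[0];d2=ray(c2,[u2])[0]
    A=np.c_[d1,-d2];s=np.linalg.lstsq(A,c2['position']-c1['position'],rcond=None)[0]
    a=c1['position']+s[0]*d1;b=c2['position']+s[1]*d2
    return (a+b)/2,np.linalg.norm(a-b)
E
python3 - <<'E'
from h import *
np.set_printoptions(precision=3,suppress=True)
S=bot.calibration('scene');D=bot.calibration('side')
print(onplane(S,[(280,191),(305,177),(328,189),(304,205),(259,222),(344,222),(339,156)],.018))
print(onplane(D,[(276,283),(203,283),(246,263),(231,306),(305,248),(201,244),(148,356)],.018))
print('pan corners scene',onplane(S,[(214,227),(248,244),(222,265),(188,247)],.085))
print('dial',onplane(S,[(266,268)],.085), onplane(D,[(293,184)],.085))
print('side pan corners', onplane(D,[(368,201),(331,184),(318,201)],.085))
print('cap side', onplane(D,[(337,178)],.139))
print('vial',onplane(S,[(302,246)],0.),onplane(D,[(257,229)],0))
print('wristcal',bot.calibration('wrist'))
E
```

```text
[[ 0.477  0.159  0.018]
 [ 0.503  0.278  0.018]
 [ 0.608  0.271  0.018]
 [ 0.588  0.15   0.018]
 [ 0.516 -0.008  0.018]
 [ 0.743  0.16   0.018]
 [ 0.535  0.465  0.018]]
[[0.463 0.172 0.018]
 [0.594 0.282 0.018]
 [0.57  0.162 0.018]
 [0.489 0.293 0.018]
 [0.495 0.014 0.018]
 [0.721 0.179 0.018]
 [0.513 0.484 0.018]]
pan corners scene [[ 0.465 -0.159  0.085]
 [ 0.595 -0.151  0.085]
 [ 0.588 -0.256  0.085]
 [ 0.461 -0.265  0.085]]
dial [[ 0.694 -0.19   0.085]] [[ 0.675 -0.165  0.085]]
side pan corners [[ 0.439 -0.214  0.085]
 [ 0.583 -0.242  0.085]
 [ 0.55  -0.121  0.085]]
cap side [[ 0.534 -0.189  0.139]]
vial [[0.684 0.003 0.   ]] [[0.676 0.006 0.   ]]
wristcal {'K': array([[342.621,   0.   , 279.025],
       [  0.   , 342.621, 201.754],
       [  0.   ,   0.   ,   1.   ]]), 'dist_coeffs': array([-0.083,  0.   ,  0.   ,  0.   ,  0.   ]), 'position': array([0.499, 0.07 , 0.374]), 'orientation': array([ 0.99, -0.  , -0.  ,  0.14])}
```

Request:
{"api": "move_arm", "payload": {"deltas": [[1, 40, 6, -7, 0, 0, 0], [1, 40, 6, -7, 0, 0, 0], [1, 40, 6, -7, 0, 0, 0], [1, 40, 6, -7, 0, 0, 0], [1, 40, 6, -6, 0, 0, 0], [1, 40, 5, -6, 0, 0, 0], [1, 0, 0, 0, 0, 0, 0], [1, 0, 0, 0, 0, 0, 0]]}}

```text
clock: 1.47
eef_pos: [0.5349, 0.2424, 0.2483]
tool_rot: [0.706, 0.709, -0.0, 0.0]
ft_force: [-0.4, 0.3, 0.2]
grip_width: 0.0856
grasp_force: 0.0
```

```bash
python3 - <<'E'
from h import *
np.set_printoptions(precision=4,suppress=True)
o=bot.get_obs();W=bot.calibration('wrist');print(o['clock'],o['eef_pos'],np.abs(o['joint_vel']).max())
a=bot.camera('wrist');cv2.imwrite('pics/w1.png',a)
for d in bot.outline_of('weight1','wrist'):
    m=d['pixels'].astype(np.uint8);c,s,ang=cv2.minAreaRect(cv2.findNonZero(m))
    p=onplane(W,[c],.018)[0];b=onplane(W,cv2.boxPoints((c,s,ang)),.018)
    e=b[1]-b[0];f=b[2]-b[1];col=a[m>0].mean(0)
    print(round(d['conf'],2),np.round(c),p,np.linalg.norm(e),np.linalg.norm(f),np.degrees(np.arctan2(e[1],e[0])),col)
E
```

```text
1.4667 [0.5349 0.2424 0.2483] 0.05244034704021532
0.96 [337. 136.] [0.5993 0.2771 0.018 ] 0.04592726455547114 0.04715141786331849 72.30269272114222 [61.5981 59.6244 57.1619]
0.85 [433. 220.] [0.7249 0.1759 0.018 ] 0.047890891583767685 0.05181567498719464 35.08661325156214 [109.3813  89.4249 147.8769]
0.79 [226. 225.] [0.4686 0.1673 0.018 ] 0.050125118562314164 0.04745097234649066 84.56086504003864 [61.4786 60.5949 59.1155]
0.75 [256. 333.] [0.5029 0.0112 0.018 ] 0.051659732251419344 0.049132472894901476 62.88163835638106 [103.164  104.8812 102.5005]
0.68 [312. 232.] [0.5751 0.1592 0.018 ] 0.0479428618444828 0.045073506180828254 78.73324836337851 [60.6862 58.3639 55.6599]
0.62 [244. 123.] [0.4932 0.2902 0.018 ] 0.04586234442910577 0.04603530686846059 78.90641887854049 [61.5923 59.2107 56.4192]
```

View pics/w1.png

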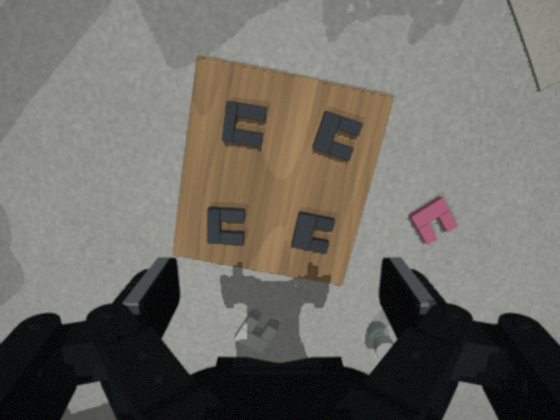

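The board and the four dark weights show at (226,225), (312,232), (337,136) and (244,123), with slots opening toward +x at yaw about -5 to -18°. The pink look-alike is at (433,220) and the vial at (378,333). This also serves as the close check. Next I turn the tool and look at the scale.

Request:
{"api": "move_arm", "payload": {"deltas": [[1, -40, 0, -5, 0, 0, -7], [1, 0, 0, 0, 0, 0, -7], [1, 0, 0, 0, 0, 0, -7], [1, 0, 0, 0, 0, 0, -7], [1, 0, 0, 0, 0, 0, -7], [1, 0, 0, 0, 0, 0, -7], [1, 0, 0, 0, 0, 0, -7], [1, 0, 0, 0, 0, 0, -7], [1, 0, 0, 0, 0, 0, -7], [1, 0, 0, 0, 0, 0, -7]]}}

```text
clock: 2.4
eef_pos: [0.5349, 0.1984, 0.2539]
tool_rot: [0.173, 0.985, -0.0, -0.0]
ft_force: [0.5, -0.0, 1.3]
grip_width: 0.0855
grasp_force: 0.0
```

Request:
{"api": "move_arm", "payload": {"deltas": [[1, 0, 0, 0, 0, 0, -7], [1, 0, 0, 0, 0, 0, -7], [1, 0, 0, 0, 0, 0, -6], [1, 8, -40, -5, 0, 0, 0], [1, 8, -40, -5, 0, 0, 0], [1, 8, -40, -5, 0, 0, 0], [1, 8, -40, -5, 0, 0, 0], [1, 8, -40, -5, 0, 0, 0], [1, 8, -40, 0, 0, 0, 0], [1, 8, -40, 0, 0, 0, 0]]}}

```text
clock: 3.23
eef_pos: [0.4768, -0.0825, 0.2794]
tool_rot: [0.002, 1.0, -0.0, 0.001]
ft_force: [1.2, -0.5, -0.6]
grip_width: 0.0853
grasp_force: 0.0
```

Request:
{"api": "move_arm", "payload": {"deltas": [[1, 0, -40, 0, 0, 0, 0], [1, 0, -40, 0, 0, 0, 0], [1, 0, -40, 0, 0, 0, 0], [1, 0, 0, 0, 0, 0, 0], [1, 0, 0, 0, 0, 0, 0]]}}

```text
clock: 3.65
eef_pos: [0.4764, -0.2024, 0.2784]
tool_rot: [0.005, 1.0, 0.0, -0.0]
ft_force: [0.1, 0.9, -0.3]
grip_width: 0.0857
grasp_force: 0.0
```

```bash
python3 - <<'E'
from h import *
np.set_printoptions(precision=4,suppress=True)
o=bot.get_obs();W=bot.calibration('wrist');print(o['clock'],o['eef_pos'],o['tool_rot'],o['joint_pos'],bot.tip_reach,np.abs(o['joint_vel']).max())
print(W['position'],W['orientation'])
a=bot.camera('wrist');cv2.imwrite('pics/w2.png',a)
for q in('post','pan','scale','needle'):
  for d in bot.outline_of(q,'wrist'):
    m=d['pixels'].astype(np.uint8);c,s,ang=cv2.minAreaRect(cv2.findNonZero(m))
    b=onplane(W,cv2.boxPoints((c,s,ang)),.083)
    print(q,round(d['conf'],2),d['rect'],np.round(c),b[:,:2].tolist() if q!='post' else '')
E
```

```text
3.65 [ 0.4764 -0.2024  0.2784] [ 0.0046  1.      0.0002 -0.0004] [-0.4018  0.2598  0.2096  1.5215  0.0001 -0.3926] 0.008 0.06707304833383522
[ 0.4049 -0.2025  0.4435] [0.7035 0.6969 0.0983 0.0989]
post 0.78 [277.7, 223.9, 16.8, 36.5] [288. 242.] 
pan 0.92 [227.0, 146.6, 106.4, 119.3] [283. 207.] [[0.45752431951589834, -0.25821636064732106], [0.44863759557038857, -0.14931348296692246], [0.57806824580944, -0.13330659808754136], [0.5888436632408682, -0.25314066582882916]]
pan 0.68 [277.2, 225.1, 19.8, 32.9] [288. 242.] [[0.5699869431298008, -0.2103266290169007], [0.5342632106846299, -0.19822342966140183], [0.542254689982471, -0.177471593784094], [0.5784296161713127, -0.1890789384535904]]
scale 0.15 [227.9, 147.5, 107.3, 116.2] [283. 208.] [[0.45710596315702046, -0.2573304558415521], [0.4488616372462132, -0.14946021082284172], [0.5792201388662509, -0.13403360931981473], [0.5892283555417939, -0.2528187964053742]]
needle 0.6 [288.4, 303.0, 16.4, 44.1] [295. 323.] [[0.6343218343395812, -0.19378906659121095], [0.6340153870394528, -0.1791348458600936], [0.6974009805252963, -0.1768681451488853], [0.6977260683667164, -0.1922692987916992]]
```

View pics/w2.png

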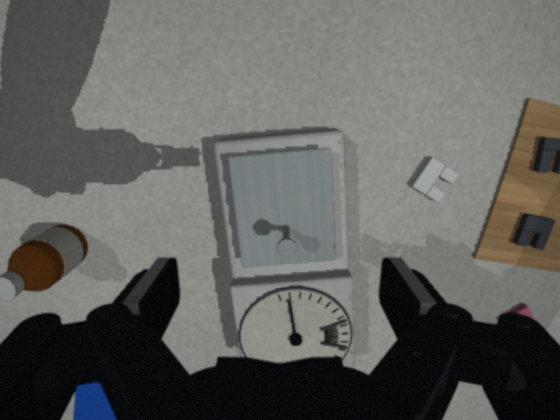

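The pan corners are near (230,154), (331,149), (336,263) and (240,266), and the cap is at (287,246). The needle hub is at (295,339) with its tip near (290,293), and the hatched sector is near (333,331). I'll fit the scale's pose and read the dial rectified.

```bash
cat >> h.py <<'E'
def sc(T,P):
    P=np.array(P,float).reshape(-1,3);c,s=np.cos(T[2]),np.sin(T[2])
    return np.c_[T[0]+c*P[:,0]-s*P[:,1],T[1]+s*P[:,0]+c*P[:,1],P[:,2]]
def dial(img,W,T,name,S=3,half=75):   # up in picture = towards post
    g=np.arange(-half,half,1/S);U,V=np.meshgrid(g,g)
    P=sc(T,np.c_[.148+V.ravel()/1e3,U.ravel()/1e3,np.full(U.size,.082)])
    q=proj(W,P).reshape(*U.shape,2).astype(np.float32)
    o=cv2.remap(img,q[...,0],q[...,1],cv2.INTER_CUBIC);cv2.imwrite(name,o);return o
E
python3 - <<'E'
from h import *
from scipy.optimize import least_squares
np.set_printoptions(precision=4,suppress=True)
W=bot.calibration('wrist');a=cv2.imread('pics/w2.png')
d=bot.outline_of('pan','wrist')[0]
m=d['pixels'].astype(np.uint8);c,s,ang=cv2.minAreaRect(cv2.findNonZero(m))
q=cv2.approxPolyDP(cv2.convexHull(cv2.findNonZero(m)),6,True).reshape(-1,2);print(q)
obs=np.array([[230,154],[331,149],[336,263],[240,266],[287,246],[295,339]],float)
def f(p):
    z=.085-p[3]
    M=[[-.085,-.055,z],[-.085,.055,z],[.045,.055,z],[.045,-.055,z],[0,0,.141],[.148,0,.088]]
    return (proj(W,sc(p,M))-obs).ravel()
r=least_squares(f,[.545,-.2,0,.002]);print(r.x,np.degrees(r.x[2]));print(f(r.x).reshape(-1,2))
dial(a,W,r.x,'pics/d2.png')
np.save('T.npy',r.x)
E
```

```text
[[335 259]
 [243 267]
 [228 157]
 [329 147]]
[ 0.5394 -0.1912  0.068  -0.001 ] 3.896589431914056
[[-1.5593  0.7677]
 [ 2.2943 -1.3973]
 [ 0.0214 -2.059 ]
 [ 0.7807  0.9382]
 [-0.0294  1.4271]
 [-1.7046  0.3523]]
```

View pics/d2.png

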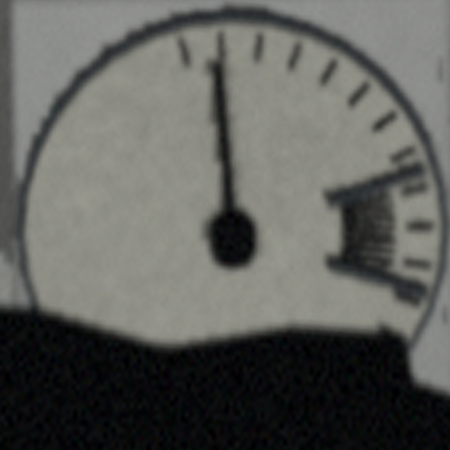

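Rectified dial: the ticks start at -0.26 rad in the picture and the needle reads about 0.17, so three weights will be needed (about 1.8). The post is at (0.539, -0.191) with yaw 3.9°. Now to weight A at (0.469, 0.167).

Request:
{"api": "move_arm", "payload": {"deltas": [[1, 1, 40, 0, 0, 0, 0], [1, 1, 40, 0, 0, 0, 0], [1, 1, 40, 0, 0, 0, 0], [1, 1, 40, 0, 0, 0, 0], [1, 1, 40, 10, 0, 0, 0], [1, 1, 40, 20, 0, 0, 0], [1, 1, 40, 30, 0, 0, 0], [1, 1, 40, 30, 0, 0, 0], [1, 3, 40, 30, 0, 0, 0], [1, 0, 10, 30, 0, 0, 5]]}}

```text
clock: 4.78
eef_pos: [0.4685, 0.1534, 0.1453]
tool_rot: [0.042, 0.999, 0.001, 0.001]
ft_force: [0.5, -1.1, 0.3]
grip_width: 0.0856
grasp_force: 0.0
```

Request:
{"api": "move_arm", "payload": {"deltas": [[0.8, 0, 0, 20, 0, 0, 0], [0.8, 0, 0, 0, 0, 0, 0], [0.8, 0, 0, 0, 0, 0, 0]]}}

```text
clock: 5.03
eef_pos: [0.4674, 0.1486, 0.1246]
tool_rot: [0.043, 0.999, -0.001, -0.001]
ft_force: [-0.1, 0.1, 0.6]
grip_width: 0.0682
grasp_force: 0.0
```

```bash
cat > wl.py <<'E'
from h import *
import sys
np.set_printoptions(precision=4,suppress=True)
def tool(o):
    r=R.from_quat(o['tool_rot']).as_matrix();return np.degrees(np.arctan2(-r[1,0],-r[0,0])),r
def look(zt,name=None):
    o=bot.get_obs();W=bot.calibration('wrist');a=bot.camera('wrist')
    if name:cv2.imwrite(name,a)
    y,r=tool(o);print('t',o['clock'],'tcp',o['eef_pos'],'yaw',y,'tilt',r[:2,2],'w',o['grip_width'])
    for d in bot.outline_of('weight1','wrist'):
        m=d['pixels'].astype(np.uint8);ct=cv2.findNonZero(m).reshape(-1,2)
        p=onplane(W,ct,zt)[:,:2]*1000
        c,s,ang=cv2.minAreaRect(p.astype(np.float32));ang=(ang+45)%90-45
        if 40<s[0]<54 and 40<s[1]<54:
            dl=r.T@(np.array([c[0]/1e3,c[1]/1e3,0])-np.r_[o['eef_pos'][:2],0])*1000
            print(round(d['conf'],2),d['rect'],'c',np.round(c,1),'size',np.round(s,1),'yaw',round(ang,1),'tool dxy mm',dl[:2],'az',round(y-ang,1))
if __name__=='__main__':look(.018,sys.argv[1] if len(sys.argv)>1 else None)
E
python3 wl.py pics/w3.png
```

```text
t 5.0333 tcp [0.4674 0.1486 0.1246] yaw -4.95705593835422 tilt [-0.0027 -0.0009] w 0.06824527119466643
0.89 [417.2, 178.0, 60.5, 56.6] c [491.4 287.2] size [50.1 47.1] yaw -8.6 tool dxy mm [-11.9026 140.0868] az 3.7
0.73 [273.0, 280.0, 52.3, 50.8] c [572.5 157.1] size [45.3 51.1] yaw -11.4 tool dxy mm [-103.9644   17.4781] az 6.4
0.72 [91.9, 207.0, 64.4, 67.7] c [497.6   8.4] size [46.9 51.5] yaw -30.9 tool dxy mm [ -42.2008 -137.132 ] az 25.9
0.62 [269.9, 160.5, 60.1, 59.5] c [465.8 165. ] size [46.2 48.5] yaw -2.8 tool dxy mm [ 3.0149 16.1382] az -2.2
```

View pics/w3.png

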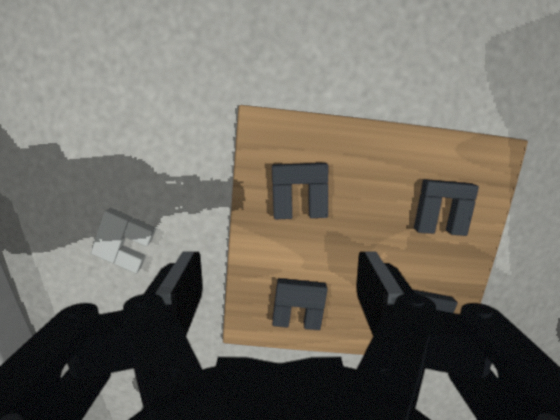

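Weight A shows at (300,190), nearly square to the tool, and the white look-alike is at (122,240). I descend with small corrections.

Request:
{"api": "move_arm", "payload": {"deltas": [[0.8, 1, 16, 20, 0, 0, -1], [0.8, 0, 0, 30, 0, 0, 0], [0.8, 0, 0, 30, 0, 0, 0], [0.8, 0, 0, 20, 0, 0, 0], [0.8, 0, 0, 10, 0, 0, 0], [0.8, 0, 0, 0, 0, 0, 0], [0.6, 0, 0, 0, 0, 0, 0], [0.4, 0, 0, 0, 0, 0, 0], [0.4, 0, 0, 0, 0, 0, 0], [0.4, 0, 0, 0, 0, 0, 0]]}}

```text
clock: 5.97
eef_pos: [0.4706, 0.1643, 0.0167]
tool_rot: [0.036, 0.999, 0.001, 0.001]
ft_force: [-0.2, 0.1, -0.4]
grip_width: 0.0342
grasp_force: 0.0
```

```bash
python3 wl.py pics/w4.png
```

```text
t 5.9667 tcp [0.4706 0.1643 0.0167] yaw -4.117341636766618 tilt [0.003  0.0011] w 0.03424838191392078
0.94 [453.8, 219.3, 101.4, 85.1] c [490.4 286. ] size [52.7 48.6] yaw -8.9 tool dxy mm [-11.0005 122.7504] az 4.8
0.66 [231.9, 194.1, 97.1, 87.0] c [465.6 165. ] size [45.5 48.8] yaw -3.5 tool dxy mm [5.0273 0.2795] az -0.6
0.58 [1.8, 251.5, 68.4, 94.9] c [495.8  14.8] size [42.8 53.5] yaw -30.7 tool dxy mm [ -35.8758 -147.3285] az 26.5
```

View pics/w4.png

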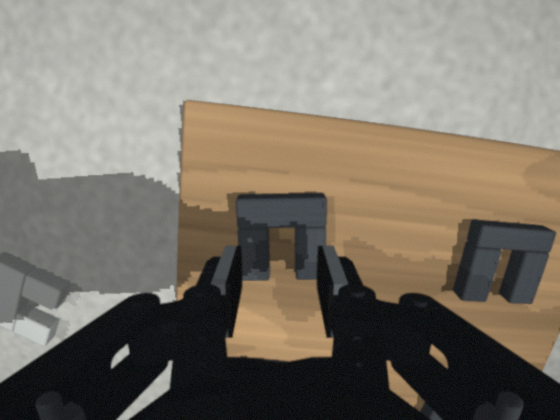

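The fingers stand above weight A (237–326 × 194–280): at 34 mm width they closed over it without touching, so the tips are higher than assumed. I open, go lower and close again.

Request:
{"api": "move_arm", "payload": {"deltas": [[0.8, 0, 0, 0, 0, 0, 0], [0.8, 0, 0, 0, 0, 0, 0], [0.8, 3, 0, 0, 0, 0, 0], [0.8, 0, 0, 3, 0, 0, 0], [0.8, 0, 0, 3, 0, 0, 0], [0.8, 0, 0, 2, 0, 0, 0], [0.6, 0, 0, 0, 0, 0, 0], [0.45, 0, 0, 0, 0, 0, 0], [0.45, 0, 0, 0, 0, 0, 0], [0.45, 0, 0, 0, 0, 0, 0]]}}

```text
clock: 6.9
eef_pos: [0.4664, 0.1642, 0.0072]
tool_rot: [0.036, 0.999, 0.0, 0.0]
ft_force: [-0.6, -0.3, -0.3]
grip_width: 0.0384
grasp_force: 0.0
```

```bash
python3 - <<'E'
from h import *
o=bot.get_obs();a=bot.camera('side');D=bot.calibration('side');b=bot.camera('wrist');W=bot.calibration('wrist')
e=o['eef_pos'];print(o['grip_width'],e)
P=[e+[0,s*.019,dz] for s in(-1,1) for dz in(-.008,0.,.011)]
q=proj(D,P);print(q.round(1))
x0,y0=[int(v) for v in q.mean(0)-[50,60]]
c=cv2.resize(a[y0:y0+90,x0:x0+100],None,fx=4,fy=4,interpolation=cv2.INTER_CUBIC)
for i,u in enumerate(q):cv2.circle(c,tuple(int(v) for v in (u-[x0,y0]+.5)*4),2,[(0,0,255),(0,255,0),(255,0,0)][i%3],-1)
c2=b[150:400,150:420].copy()
for i,u in enumerate(proj(W,P)):cv2.circle(c2,tuple(int(v) for v in u-[150,150]),2,[(0,0,255),(0,255,0),(255,0,0)][i%3],-1)
h=max(c.shape[0],c2.shape[0]);pad=lambda k:cv2.copyMakeBorder(k,0,h-k.shape[0],0,0,0)
cv2.imwrite('pics/s5.png',np.hstack([pad(c),pad(c2)]))
E
```

```text
0.03840485771826746 [0.46637835 0.16418016 0.00718167]
[[282.1 282.8]
 [282.2 280.2]
 [282.2 276.6]
 [271.9 290.9]
 [271.9 288.3]
 [271.9 284.7]]
```

View pics/s5.png

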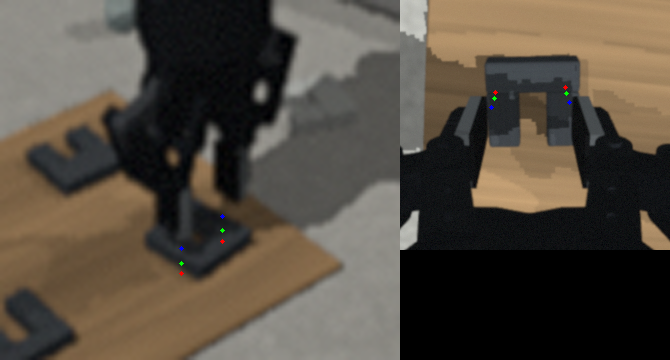

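The side view shows the fingertips (crop (185,237) and (240,197)) well above the projected TCP points, so the tips are really about 20 mm behind the TCP at this width. Since they passed above 18 mm, another 10 mm down is safe.

Request:
{"api": "move_arm", "payload": {"deltas": [[0.8, 0, 0, 0, 0, 0, 0], [0.8, 0, 0, 0, 0, 0, 0], [0.8, 0, 0, 0, 0, 0, 0], [0.8, 0, 0, 4, 0, 0, 0], [0.8, 0, 0, 3, 0, 0, 0], [0.8, 0, 0, 3, 0, 0, 0], [0.6, 0, 0, 0, 0, 0, 0], [0.45, 0, 0, 0, 0, 0, 0], [0.45, 0, 0, 0, 0, 0, 0], [0.45, 0, 0, 0, 0, 0, 0]]}}

```text
clock: 7.83
eef_pos: [0.4664, 0.1642, -0.0028]
tool_rot: [0.036, 0.999, 0.0, 0.0]
ft_force: [0.1, -0.1, -1.0]
grip_width: 0.038
grasp_force: 0.0
```

Request:
{"api": "move_arm", "payload": {"deltas": [[0.8, 0, 0, 0, 0, 0, 0], [0.8, 0, 0, 0, 0, 0, 0], [0.8, 0, 0, 0, 0, 0, 0], [0.8, 0, 0, 4, 0, 0, 0], [0.8, 0, 0, 4, 0, 0, 0], [0.8, 0, 0, 2, 0, 0, 0], [0.6, 0, 0, 0, 0, 0, 0], [0.45, 0, 0, 0, 0, 0, 0], [0.45, 0, 0, 0, 0, 0, 0], [0.45, 0, 0, 0, 0, 0, 0]]}}

```text
clock: 8.67
eef_pos: [0.4663, 0.1643, -0.0127]
tool_rot: [0.036, 0.999, 0.0, 0.0]
ft_force: [-0.2, -1.0, 1.9]
grip_width: 0.0436
grasp_force: 61.5
```

Request:
{"api": "move_arm", "payload": {"deltas": [[0.65, 0, 0, 0, 0, 0, 0], [0.65, 0, 0, 0, 0, 0, 0], [0.65, 0, 0, 2, 0, 0, 0], [0.65, 0, 0, 0, 0, 0, 0], [0.45, 0, 0, 0, 0, 0, 0], [0.45, 0, 0, 0, 0, 0, 0], [0.45, 0, 0, 0, 0, 0, 0]]}}

```text
clock: 9.25
eef_pos: [0.4664, 0.1642, -0.0146]
tool_rot: [0.036, 0.999, 0.0, 0.0]
ft_force: [-0.7, -0.1, 2.6]
grip_width: 0.0439
grasp_force: 61.6
```

Request:
{"api": "move_arm", "payload": {"deltas": [[0.45, 0, 0, -10, 0, 0, 0], [0.45, 0, 0, -20, 0, 0, 0], [0.45, 0, 0, 0, 0, 0, 0], [0.45, 0, 0, 0, 0, 0, 0]]}}

```text
clock: 9.58
eef_pos: [0.4675, 0.1646, 0.0162]
tool_rot: [0.036, 0.999, 0.001, 0.001]
ft_force: [0.4, -0.1, -2.7]
grip_width: 0.0439
grasp_force: 61.6
```

```bash
cp wl.py x.py; python3 - <<'E'
from wl import *
o=bot.get_obs();look(o['eef_pos'][2]+.0327,'pics/w6.png')
print(o['ft_force'],o['ft_torque'])
E
```

```text
t 9.5833 tcp [0.4675 0.1646 0.0162] yaw -4.107063927679118 tilt [0.0029 0.001 ] w 0.04386529588283287
0.95 [222.5, 218.8, 115.5, 105.1] c [466.4 163.8] size [45.9 49.3] yaw -4.6 tool dxy mm [ 1.0708 -0.8226] az 0.5
[ 0.3692 -0.1038 -2.7056] [0.0322 0.0563 0.005 ]
```

View pics/w6.png

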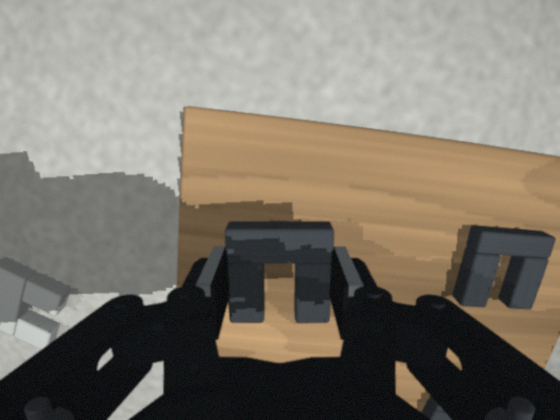

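The weight is held: fz dropped by about 2 N, and the weight sits at (222–338, 219–324), with its underside 20.6 mm above the TCP. I carry it to 60 mm before the post, aligned at yaw 3.9°.

Request:
{"api": "move_arm", "payload": {"deltas": [[0.45, 0, 0, -35, 0, 0, -4], [0.45, 0, 0, -35, 0, 0, -4], [0.45, 1, -20, -24, 0, 0, 0], [0.45, 1, -40, 0, 0, 0, 0], [0.45, 1, -40, 0, 0, 0, 0], [0.45, 1, -40, 0, 0, 0, 0], [0.45, 2, -40, 0, 0, 0, 0], [0.45, 2, -40, 0, 0, 0, 0], [0.45, 2, -40, 0, 0, 0, 0], [0.45, 2, -40, 0, 0, 0, 0]]}}

```text
clock: 10.52
eef_pos: [0.4735, -0.1376, 0.1081]
tool_rot: [-0.034, 0.999, 0.0, -0.001]
ft_force: [1.4, -0.2, -1.7]
grip_width: 0.0441
grasp_force: 62.4
```

Request:
{"api": "move_arm", "payload": {"deltas": [[0.45, 0, -40, 0, 0, 0, 0], [0.45, 0, -20, 0, 0, 0, 0], [0.45, 0, 0, 0, 0, 0, 0], [0.45, 0, 0, 0, 0, 0, 0]]}}

```text
clock: 10.85
eef_pos: [0.4777, -0.1966, 0.1078]
tool_rot: [-0.033, 0.999, 0.001, -0.001]
ft_force: [-0.3, -0.3, -2.1]
grip_width: 0.0441
grasp_force: 62.4
```

```bash
python3 - <<'E'
from wl import *
o=bot.get_obs();look(o['eef_pos'][2]+.0327,'pics/w7.png')
print(o['ft_force'])
W=bot.calibration('wrist');T=np.load('T.npy')
p=sc(T,[[0,0,.141],[0,0,.085]])
r=tool(o)[1];print('post in tool',(r.T@(p[0]-o['eef_pos']))*1000,'pred px',proj(W,p))
for d in bot.outline_of('post','wrist')+bot.outline_of('pan','wrist'):print(d['conf'],d['rect'])
E
```

```text
t 10.85 tcp [ 0.4777 -0.1966  0.1078] yaw 3.728490615580089 tilt [-0.0022  0.0014] w 0.0440716629536959
0.57 [220.6, 221.6, 114.5, 102.0] c [ 476.8 -197.3] size [48.5 45.5] yaw 3.8 tool dxy mm [ 0.9762 -0.6026] az -0.0
[-0.3017 -0.2645 -2.0596]
post in tool [-61.8656   1.4677 -33.3159] pred px [[279.1684 388.1664]
 [278.9911 320.315 ]]
0.93 [266.4, 314.5, 13.8, 49.6]
0.68 [175.2, 185.7, 192.5, 173.3]
```

View pics/w7.png

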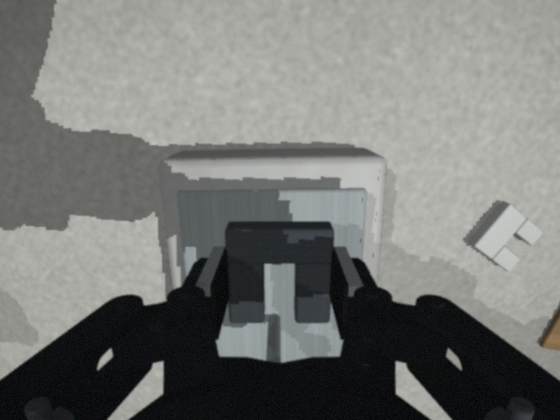

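The weight is over the loading side (227–333 × 222–322), with the post visible through the slot at about u=273, v=315–364. I refine the post's lateral offset numerically; no more views are needed.

```bash
python3 - <<'E'
from wl import *
o=bot.get_obs();W=bot.calibration('wrist');T=np.load('T.npy');r=tool(o)[1];bot.camera('wrist')
def rel(uv,z):
    return np.round((r.T@(onplane(W,[uv],z)[0]-o['eef_pos']))[:2]*1000,1)
d=bot.outline_of('post','wrist')[0];m=d['pixels']
for v in range(int(d['rect'][1])+3,int(d['rect'][1]+d['rect'][3]),8):
    u=np.flatnonzero(m[v]);print(v,u.min(),u.max(),'tooly if on shaft:',[rel((u.mean(),v),z) for z in(.084,.11)])
print('pan back edge centre',rel((178,190),.084),rel((366,189),.084))
print('pred',[(r.T@(q-o['eef_pos']))[:2]*1000 for q in sc(T,[[-.085,-.055,.084],[-.085,.055,.084]])])
print('slot',rel((264,322),.13),rel((296,322),.13),'slot end',rel((280,263),.141))
E
```

```text
314 266 275 tooly if on shaft: [array([-58.1,  -6. ]), array([-40.3,  -5.3])]
322 264 276 tooly if on shaft: [array([-64.1,  -6.4]), array([-45.5,  -5.6])]
330 264 276 tooly if on shaft: [array([-70.3,  -6.5]), array([-50.9,  -5.7])]
338 263 276 tooly if on shaft: [array([-76.7,  -6.9]), array([-56.3,  -6. ])]
346 263 276 tooly if on shaft: [array([-83.1,  -6.9]), array([-61.9,  -6. ])]
354 262 276 tooly if on shaft: [array([-89.7,  -7.3]), array([-67.6,  -6.4])]
pan back edge centre [ 24.  -58.6] [24.6 49.3]
pred [array([ 23.8971, -55.9262]), array([23.699 , 54.0735])]
slot [-31.2  -7.9] [-31.2   7.8] slot end [ 6.2 -0.1]
```

Request:
{"api": "move_arm", "payload": {"deltas": [[0.45, 0, -5, 15, 0, 0, 1], [0.45, 0, 0, 16, 0, 0, 0], [0.45, 0, 0, 5, 0, 0, 0], [0.45, 0, 0, 0, 0, 0, 0], [0.45, 0, 0, 0, 0, 0, 0]]}}

```text
clock: 11.57
eef_pos: [0.479, -0.2002, 0.0733]
tool_rot: [-0.026, 1.0, 0.0, -0.0]
ft_force: [-0.4, -0.7, -1.3]
grip_width: 0.0442
grasp_force: 62.3
```

```bash
cat > pl.py <<'E'
from wl import *
def post(zs=(.084,.10,.12)):
    o=bot.get_obs();W=bot.calibration('wrist');y,r=tool(o);a=bot.camera('wrist')
    print('t',o['clock'],'tcp',o['eef_pos'],'yaw',y,'F',o['ft_force'],'vel',np.abs(o['joint_vel']).max())
    def rel(uv,z):return np.round((r.T@(onplane(W,[uv],z)[0]-o['eef_pos']))[:2]*1000,1)
    for d in bot.outline_of('post','wrist')[:1]:
        m=d['pixels'];print('post',d['conf'],d['rect'])
        for v in range(int(d['rect'][1])+3,int(d['rect'][1]+d['rect'][3])-1,10):
            u=np.flatnonzero(m[v]);print(v,u.min(),u.max(),[rel((u.mean(),v),z) for z in zs])
    for d in bot.outline_of('weight1','wrist'):
        if 180<d['rect'][0]<260 and d['rect'][2]>90:
            m=d['pixels'];print('weight',d['conf'],d['rect'])
            for v in range(275,325,12):
                u=np.flatnonzero(m[v,:]);
                if len(u)<5: continue
                k=np.argmax(np.diff(u));print(' slot',v,u[0],u[k],u[k+1],u[-1],rel(((u[k]+u[k+1])/2,v),o['eef_pos'][2]+.0327))
    for d in bot.outline_of('pan','wrist')[:1]:
        q=cv2.approxPolyDP(cv2.convexHull(cv2.findNonZero(d['pixels'].astype(np.uint8))),5,True).reshape(-1,2)
        print('pan',d['conf'],[(tuple(map(int,p)),rel(p,.084)) for p in q])
    return a
if __name__=='__main__':cv2.imwrite('pics/pl.png',post())
E
python3 pl.py
```

```text
t 11.5667 tcp [ 0.479  -0.2002  0.0733] yaw 2.949455491173889 F [-0.4353 -0.6713 -1.2764] vel 0.021290340646573622
post 0.67 [273.9, 346.7, 15.2, 16.7]
349 281 283 [array([-56.3,   1. ]), array([-43. ,   0.9]), array([-26.5,   0.7])]
359 276 288 [array([-63.1,   1.1]), array([-49.1,   0.9]), array([-31.7,   0.7])]
weight 0.75 [225.5, 219.6, 110.7, 104.3]
 slot 275 229 264 294 329 [ 0.7 -0.6]
 slot 287 229 265 294 329 [-5.1 -0.4]
 slot 299 229 264 294 330 [-11.1  -0.6]
 slot 311 229 264 293 330 [-17.3  -0.8]
pan 0.95 [((391, 205), array([25.5, 52.6])), ((385, 287), array([-18.3,  53.7])), ((336, 357), array([-62. ,  30.9])), ((220, 356), array([-61.3, -33.1])), ((173, 285), array([-17.1, -54.8])), ((167, 207), array([ 24.6, -53.8])), ((379, 200), array([28. , 46.6]))]
```

Request:
{"api": "move_arm", "payload": {"deltas": [[0.45, 0, 0.5, 5, 0, 0, 0], [0.45, -5, 0, 1.5, 0, 0, 0], [0.45, -6, 0, 0, 0, 0, 0], [0.45, -6, 0, 0, 0, 0, 0], [0.45, -6, 0, 0, 0, 0, 0], [0.45, -6, 0, 0, 0, 0, 0]]}}

```text
clock: 12.27
eef_pos: [0.509, -0.1989, 0.0667]
tool_rot: [-0.025, 1.0, -0.0, 0.0]
ft_force: [-0.2, -0.3, -1.2]
grip_width: 0.0442
grasp_force: 62.4
```

Request:
{"api": "move_arm", "payload": {"deltas": [[0.45, -6, 0, 0, 0, 0, 0], [0.45, -6, 0, 0, 0, 0, 0], [0.45, -5, 0, 0, 0, 0, 0], [0.45, -5, 0, 0, 0, 0, 0], [0.45, 0, 0, 0, 0, 0, 0]]}}

```text
clock: 12.68
eef_pos: [0.5312, -0.1977, 0.0667]
tool_rot: [-0.025, 1.0, -0.0, 0.0]
ft_force: [0.4, 0.4, -1.8]
grip_width: 0.0438
grasp_force: 62.4
```

```bash
python3 pl.py
```

```text
t 12.6833 tcp [ 0.5312 -0.1977  0.0667] yaw 2.9212018346726376 F [ 0.3991  0.4197 -1.8453] vel 0.02632614091492375
post 0.87 [254.3, 267.8, 58.2, 96.0]
270 278 287 [array([-4.8,  1.1]), array([3.4, 0.9]), array([13.8,  0.7])]
280 274 290 [array([-10.2,   0.9]), array([-1.3,  0.7]), array([9.8, 0.5])]
290 274 290 [array([-15.7,   0.9]), array([-6.2,  0.7]), array([5.6, 0.5])]
300 274 291 [array([-21.3,   1.1]), array([-11.2,   1. ]), array([1.4, 0.7])]
310 274 292 [array([-27.1,   1.4]), array([-16.4,   1.2]), array([-3. ,  0.9])]
320 273 292 [array([-32.9,   1.2]), array([-21.6,   1. ]), array([-7.4,  0.7])]
330 267 299 [array([-39. ,   1.4]), array([-27. ,   1.2]), array([-12.,   1.])]
340 257 310 [array([-45.2,   1.7]), array([-32.5,   1.5]), array([-16.7,   1.2])]
350 254 313 [array([-51.5,   1.8]), array([-38.2,   1.5]), array([-21.5,   1.2])]
360 267 291 [array([-58. ,  -0.6]), array([-44. ,  -0.6]), array([-26.4,  -0.6])]
weight 0.58 [224.3, 219.1, 112.3, 105.0]
 slot 275 229 264 294 329 [ 0.7 -0.6]
 slot 287 229 264 294 329 [-5.1 -0.6]
 slot 299 229 264 294 330 [-11.1  -0.6]
 slot 311 229 264 294 329 [-17.3  -0.6]
 slot 323 243 243 244 253 [-23.7 -16.7]
pan 0.58 [((405, 89), array([78.1, 52. ])), ((392, 294), array([-18.4,  55.3])), ((339, 348), array([-50.5,  30.8])), ((218, 349), array([-51.1, -32.5])), ((172, 287), array([-14.4, -53.1])), ((149, 97), array([ 74.9, -55.2]))]
```

Request:
{"api": "move_arm", "payload": {"deltas": [[0.45, -1, 1.5, 0, 0, 0, 0], [0.45, -2, 0, 0, 0, 0, 0], [0.45, -1, 0, 0, 0, 0, 0], [0.45, -1, 0, 0, 0, 0, 0]]}}

```text
clock: 13.22
eef_pos: [0.5351, -0.196, 0.0668]
tool_rot: [-0.025, 1.0, -0.0, 0.0]
ft_force: [-0.5, -0.1, -1.3]
grip_width: 0.0435
grasp_force: 62.4
```

Request:
{"api": "move_arm", "payload": {"deltas": [[0.45, 0, 0, 1, 0, 0, 0], [0.45, 0, 0, 1, 0, 0, 0], [0.45, 0, 0, 1, 0, 0, 0], [0.45, 0, 0, 0, 0, 0, 0]]}}

```text
clock: 13.55
eef_pos: [0.5346, -0.1959, 0.0633]
tool_rot: [-0.025, 1.0, 0.0, -0.0]
ft_force: [-0.7, 0.1, -1.6]
grip_width: 0.0443
grasp_force: 62.4
```

Request:
{"api": "move_arm", "payload": {"deltas": [[0.45, -1, 0, 0, 0, 0, 0], [0.45, -1, 0, 0, 0, 0, 0], [0.45, 0, 0, 0, 0, 0, 0]]}}

```text
clock: 13.8
eef_pos: [0.5372, -0.1959, 0.0637]
tool_rot: [-0.025, 1.0, -0.0, 0.0]
ft_force: [0.4, -0.5, -1.4]
grip_width: 0.0445
grasp_force: 62.4
```

Request:
{"api": "move_arm", "payload": {"deltas": [[0.45, -1, 0, 0, 0, 0, 0], [0.45, 0, 0, 0, 0, 0, 0]]}}

```text
clock: 13.97
eef_pos: [0.5381, -0.1959, 0.0637]
tool_rot: [-0.025, 1.0, -0.0, 0.0]
ft_force: [-0.3, 0.1, -0.9]
grip_width: 0.0443
grasp_force: 62.4
```

Request:
{"api": "move_arm", "payload": {"deltas": [[0.45, 0, 0, 1, 0, 0, 0], [0.45, 0, 0, 0, 0, 0, 0]]}}

```text
clock: 14.13
eef_pos: [0.5379, -0.1958, 0.0626]
tool_rot: [-0.025, 1.0, -0.0, 0.0]
ft_force: [-0.1, -0.2, -2.0]
grip_width: 0.0444
grasp_force: 62.4
```

Request:
{"api": "move_arm", "payload": {"deltas": [[0.45, -1, 0, 1, 0, 0, 0], [0.45, 0, 0, 1, 0, 0, 0], [0.45, 0, 0, 0, 0, 0, 0]]}}

```text
clock: 14.38
eef_pos: [0.5391, -0.1958, 0.0607]
tool_rot: [-0.025, 1.0, -0.0, 0.0]
ft_force: [0.5, -0.4, 0.1]
grip_width: 0.0444
grasp_force: 62.5
```

Request:
{"api": "move_arm", "payload": {"deltas": [[0.45, -1, 0, 0, 0, 0, 0], [0.45, 0, 0, 0, 0, 0, 0]]}}

```text
clock: 14.55
eef_pos: [0.54, -0.1958, 0.0607]
tool_rot: [-0.025, 1.0, -0.0, 0.0]
ft_force: [0.1, 0.4, -1.5]
grip_width: 0.044
grasp_force: 62.5
```

```bash
cat > nd.py <<'E'
from wl import *
def needle(cam='scene',T=(.5394,-.195,np.radians(2.9))):
    a=bot.camera(cam);W=bot.calibration(cam);g=cv2.cvtColor(a,cv2.COLOR_BGR2GRAY)
    th=np.arange(-.6,3.2,.02);rr=np.arange(.02,.045,.001)
    out=[]
    for t in th:
        P=sc(T,np.c_[.148-rr*np.cos(t),rr*np.sin(t),np.full(len(rr),.086)])
        q=proj(W,P).astype(np.float32).reshape(1,-1,2)
        out.append(cv2.remap(g,q[...,0],q[...,1],cv2.INTER_LINEAR).mean())
    out=np.array(out);i=np.argsort(out)[:8];print(cam,'dark angles (img)',np.round(th[i],2),'vals',np.round(out[i]),'median',np.median(out))
if __name__=='__main__':needle('scene');needle('side')
E
python3 nd.py;python3 pl.py
```

```text
scene dark angles (img) [0.48 0.46 0.5  0.44 0.52 0.42 0.54 0.4 ] vals [56. 57. 59. 60. 66. 66. 74. 74.] median 134.8
side dark angles (img) [0.46 0.44 0.42 0.48 0.4  0.5  0.38 0.52] vals [73. 74. 75. 75. 77. 78. 81. 82.] median 137.62
t 14.65 tcp [ 0.54   -0.1958  0.0608] yaw 2.891704113500033 F [-0.705  -0.3522  0.3823] vel 0.0017428147505923308
post 0.83 [247.2, 262.9, 63.6, 101.8]
265 272 287 [array([ 0.7, -0.3]), array([ 8.7, -0.4]), array([18.7, -0.4])]
275 270 287 [array([-4.4, -0.8]), array([ 4.2, -0.8]), array([14.9, -0.7])]
285 270 288 [array([-9.6, -0.6]), array([-0.4, -0.6]), array([11.1, -0.6])]
295 269 288 [array([-14.9,  -0.8]), array([-5.1, -0.8]), array([ 7.1, -0.7])]
305 269 290 [array([-20.3,  -0.3]), array([-10. ,  -0.4]), array([ 3. , -0.4])]
315 264 296 [array([-25.9,  -0.1]), array([-14.9,  -0.1]), array([-1.1, -0.2])]
325 252 304 [array([-31.6,  -1.1]), array([-20.,  -1.]), array([-5.4, -0.9])]
335 248 309 [array([-37.5,  -0.8]), array([-25.2,  -0.8]), array([-9.8, -0.8])]
345 246 310 [array([-43.5,  -1.1]), array([-30.5,  -1. ]), array([-14.3,  -0.9])]
355 250 307 [array([-49.7,  -0.8]), array([-36. ,  -0.8]), array([-18.9,  -0.8])]
weight 0.69 [224.5, 220.9, 109.7, 102.9]
 slot 275 229 264 294 329 [ 0.7 -0.6]
 slot 287 229 264 294 329 [-5.1 -0.6]
 slot 299 229 264 294 330 [-11.1  -0.6]
 slot 311 229 264 294 329 [-17.3  -0.6]
pan 0.77 [((404, 66), array([86.6, 48.9])), ((391, 291), array([-13.2,  52.4])), ((338, 337), array([-38.9,  28.6])), ((218, 341), array([-41.3, -30.9])), ((167, 288), array([-11.6, -53.4])), ((141, 76), array([ 83. , -55.6])), ((244, 67), array([ 85.7, -14.3]))]
```

Request:
{"api": "move_arm", "payload": {"deltas": [[0.45, -1, 0, 0, 0, 0, 0], [0.45, 0, 0, 0, 0, 0, 0]]}}

```text
clock: 15.02
eef_pos: [0.5404, -0.1957, 0.0605]
tool_rot: [-0.025, 1.0, -0.0, -0.001]
ft_force: [-1.9, 0.5, 0.4]
grip_width: 0.0441
grasp_force: 62.5
```

Request:
{"api": "move_arm", "payload": {"deltas": [[0.45, -1, 0, 0, 0, 0, 0], [0.45, 0, 0, 0, 0, 0, 0]]}}

```text
clock: 15.18
eef_pos: [0.5404, -0.1957, 0.0602]
tool_rot: [-0.025, 1.0, 0.0, -0.002]
ft_force: [-4.4, -0.2, 1.4]
grip_width: 0.044
grasp_force: 62.6
```

Request:
{"api": "move_arm", "payload": {"deltas": [[0.45, -1, 0, 0, 0, 0, 0], [0.45, 0, 0, 0, 0, 0, 0]]}}

```text
clock: 15.35
eef_pos: [0.5404, -0.1956, 0.0599]
tool_rot: [-0.025, 1.0, 0.0, -0.002]
ft_force: [-6.4, -1.0, 1.2]
grip_width: 0.0443
grasp_force: 62.7
```

Request:
{"api": "move_arm", "payload": {"deltas": [[0.45, -0.3, 0, 0, 0, 0, 0], [0.45, 0, 0, 0, 0, 0, 0], [0.45, 0, 0, 0, 0, 0, 0], [0.45, 0, 0, 0, 0, 0, 0]]}}

```text
clock: 15.68
eef_pos: [0.5404, -0.1956, 0.0599]
tool_rot: [-0.025, 1.0, 0.0, -0.003]
ft_force: [-6.9, -0.5, 0.2]
grip_width: 0.0438
grasp_force: 62.7
```

Request:
{"api": "move_arm", "payload": {"deltas": [[0.45, 2.8, 0, 0, 0, 0, 0], [0.45, 0, 0, 0, 0, 0, 0], [0.75, 0, 0, 0, 0, 0, 0], [0.75, 0, 0, 0, 0, 0, 0], [0.75, 0, 0, 0, 0, 0, 0], [0.75, 0, 0, -15, 0, 0, 0], [0.75, 0, 0, -30, 0, 0, 0], [0.75, 0, 0, -35, 0, 0, 0], [0.75, 0, 0, 0, 0, 0, 0]]}}

```text
clock: 16.43
eef_pos: [0.5452, -0.1972, 0.1482]
tool_rot: [-0.025, 1.0, -0.002, 0.006]
ft_force: [1.2, -1.2, 0.6]
grip_width: 0.064
grasp_force: 0.0
```

```bash
python3 nd.py; python3 - <<'E'
from wl import *
look(.093)
E
```

```text
scene dark angles (img) [0.5  0.52 0.48 0.54 0.46 0.56 0.44 0.58] vals [58. 59. 60. 64. 66. 71. 74. 79.] median 136.3
side dark angles (img) [0.46 0.48 0.44 0.5  0.42 0.52 0.4  0.54] vals [77. 78. 79. 79. 82. 82. 85. 86.] median 136.28
t 16.5333 tcp [ 0.5425 -0.1962  0.143 ] yaw 2.904691168119001 tilt [ 0.0056 -0.0018] w 0.06408554617542801
0.9 [245.1, 175.9, 73.5, 67.5] c [ 540.1 -196. ] size [48. 46.] yaw 1.7 tool dxy mm [2.3176 0.404 ] az 1.2
```

Request:
{"api": "move_arm", "payload": {"deltas": [[0.75, -4, 31, -10, 0, 0, 0], [0.75, -6, 40, 0, 0, 0, 0], [0.75, -6, 40, 0, 0, 0, 0], [0.75, -6, 40, 0, 0, 0, 0], [0.75, -6, 40, 0, 0, 0, 0], [0.75, -6, 40, 10, 0, 0, 0], [0.75, -6, 40, 20, 0, 0, 0], [0.75, -3, 40, 20, 0, 0, 0], [0.75, -3, 40, 20, 0, 0, 7], [0.8, 0, 0, 10, 0, 0, 7]]}}

```text
clock: 17.47
eef_pos: [0.5655, 0.1546, 0.0709]
tool_rot: [0.095, 0.995, 0.001, -0.003]
ft_force: [-1.8, -1.8, -0.0]
grip_width: 0.068
grasp_force: 0.0
```

Request:
{"api": "move_arm", "payload": {"deltas": [[0.8, 0, 0, 0, 0, 0, 0], [0.8, 0, 0, 0, 0, 0, 0], [0.8, 0, 0, 0, 0, 0, 0]]}}

```text
clock: 17.72
eef_pos: [0.5681, 0.1473, 0.0749]
tool_rot: [0.096, 0.995, -0.0, -0.0]
ft_force: [-0.4, -0.1, 0.5]
grip_width: 0.0682
grasp_force: 0.0
```

```bash
python3 wl.py
```

```text
t 17.7167 tcp [0.5681 0.1473 0.0749] yaw -10.992321565237997 tilt [-0.0008 -0.0005] w 0.06818721807000902
0.82 [26.0, 116.8, 76.3, 80.4] c [501.2   9.5] size [49.7 47.7] yaw -29.8 tool dxy mm [  39.3933 -148.0994] az 18.8
0.69 [427.0, 182.2, 77.8, 70.8] c [598.5 273.9] size [51.3 46.5] yaw -18.1 tool dxy mm [ -5.7379 129.9978] az 7.1
0.56 [436.3, 18.2, 79.8, 79.8] c [492.9 287.1] size [50.8 46. ] yaw -9.1 tool dxy mm [100.4319 122.8968] az -1.9
0.56 [261.8, 184.2, 67.7, 64.8] c [574.  157.1] size [45.1 47.7] yaw -11.1 tool dxy mm [-3.9821 10.677 ] az 0.1
```

Request:
{"api": "move_arm", "payload": {"deltas": [[0.8, -4, 10, 20, 0, 0, 0], [0.8, 0, 0, 30, 0, 0, 0], [0.8, 0, 0, 25, 0, 0, 0], [0.8, 0, 0, 10, 0, 0, 0], [0.8, 0, 0, 4, 0, 0, 0], [0.7, 0, 0, 0, 0, 0, 0], [0.6, 0, 0, 0, 0, 0, 0], [0.45, 0, 0, 0, 0, 0, 0], [0.45, 0, 0, 0, 0, 0, 0], [0.45, 0, 0, 0, 0, 0, 0]]}}

```text
clock: 18.65
eef_pos: [0.576, 0.1576, -0.0115]
tool_rot: [0.097, 0.995, 0.001, 0.002]
ft_force: [-1.4, -1.6, 6.8]
grip_width: 0.0439
grasp_force: 61.9
```

Request:
{"api": "move_arm", "payload": {"deltas": [[0.45, 0, 0, 0, 0, 0, 0], [0.45, 0, 0, 0, 0, 0, 0]]}}

```text
clock: 18.82
eef_pos: [0.576, 0.1576, -0.0115]
tool_rot: [0.096, 0.995, 0.001, 0.002]
ft_force: [-1.1, -0.4, 6.4]
grip_width: 0.0437
grasp_force: 61.9
```

```bash
python3 - <<'E'
from wl import *
o=bot.get_obs();print(o['eef_pos'],o['ft_force'],o['ft_torque'],o['joint_vel']);look(.018,'pics/w8.png')
E
```

```text
[ 0.576   0.1576 -0.0115] [-1.104 -0.391  6.414] [-0.2135  0.0968 -0.0182] [-0.0018 -0.0015  0.0005 -0.0008  0.      0.0012]
t 18.8167 tcp [ 0.576   0.1576 -0.0115] yaw -11.075340736707268 tilt [0.0044 0.0007] w 0.043684229756024075
0.82 [474.1, 214.1, 85.9, 99.3] c [596.9 271.2] size [50.1 48.3] yaw -16.9 tool dxy mm [  1.3359 115.5226] az 5.8
0.73 [224.7, 216.1, 105.3, 100.3] c [573.8 157. ] size [45.3 48.7] yaw -11.2 tool dxy mm [ 2.0489 -0.973 ] az 0.1
```

Request:
{"api": "move_arm", "payload": {"deltas": [[0.45, 0, 0, -10, 0, 0, 0], [0.45, 0, 0, -25, 0, 0, 0], [0.45, 0, 0, 0, 0, 0, 0], [0.45, 0, 0, 0, 0, 0, 0]]}}

```text
clock: 19.25
eef_pos: [0.5757, 0.1578, 0.0231]
tool_rot: [0.096, 0.995, 0.001, 0.002]
ft_force: [-0.4, -0.8, -1.9]
grip_width: 0.0435
grasp_force: 61.5
```

```bash
python3 - <<'E'
from wl import *
o=bot.get_obs();print(o['ft_force'],o['ft_torque'])
look(o['eef_pos'][2]+.0295);look(o['eef_pos'][2]+.0327)
for n in('w6','w8'):pass
E
```

```text
[-0.4345 -0.7794 -1.8919] [-0.0372  0.0328 -0.0361]
t 19.25 tcp [0.5757 0.1578 0.0231] yaw -11.060836990575005 tilt [0.0042 0.0012] w 0.043495969008886824
0.67 [224.8, 214.4, 106.9, 101.8] c [573.5 157.1] size [45.7 49.7] yaw -11.1 tool dxy mm [ 2.023  -1.1813] az 0.1
t 19.35 tcp [0.5736 0.1572 0.0208] yaw -11.067436037103027 tilt [-0.0006 -0.0001] w 0.04343420116643826
0.63 [226.5, 216.9, 104.7, 103.1] c [569.  157.1] size [43.3 47.7] yaw -11.8 tool dxy mm [ 4.4251 -1.0147] az 0.7
```

Request:
{"api": "move_arm", "payload": {"deltas": [[0.45, 0, 0, -35, 0, 0, -7], [0.45, 0, 0, -35, 0, 0, -7], [0.45, 25, -20, -25, 0, 0, 0], [0.45, 25, -30, 0, 0, 0, 0], [0.45, 25, -40, 0, 0, 0, 0], [0.45, 18, -40, 0, 0, 0, 0], [0.45, 18, -40, 0, 0, 0, 0], [0.45, 0, -40, 0, 0, 0, 0], [0.45, 0, -40, 0, 0, 0, 0], [0.45, 0, -40, 0, 0, 0, 0]]}}

```text
clock: 20.28
eef_pos: [0.4811, -0.1306, 0.1155]
tool_rot: [-0.026, 1.0, 0.0, -0.001]
ft_force: [-0.1, 0.1, -2.1]
grip_width: 0.0436
grasp_force: 62.0
```

Request:
{"api": "move_arm", "payload": {"deltas": [[0.45, 0, -40, 0, 0, 0, 0], [0.45, 0, -20, 10, 0, 0, 0], [0.45, 0, 0, 15, 0, 0, 0], [0.45, 0, 0, 8, 0, 0, 0], [0.45, 0, 0, 0, 0, 0, 0], [0.45, 0, 0, 0, 0, 0, 0]]}}

```text
clock: 20.78
eef_pos: [0.4842, -0.188, 0.0821]
tool_rot: [-0.026, 1.0, 0.001, -0.001]
ft_force: [-0.4, -0.1, -0.6]
grip_width: 0.0433
grasp_force: 62.0
```

```bash
python3 pl.py
```

```text
t 20.7833 tcp [ 0.4842 -0.188   0.0821] yaw 2.978432350716662 F [-0.3933 -0.137  -0.6422] vel 0.025293420252502904
post 0.83 [251.0, 339.2, 17.5, 22.3]
342 253 267 [array([-58.6, -11.4]), array([-45.8, -10.4]), array([-29.9,  -9. ])]
352 252 266 [array([-65.6, -12.1]), array([-52.2, -11. ]), array([-35.4,  -9.6])]
pan 0.69 [((360, 185), array([33.1, 39.2])), ((360, 247), array([ 0.2, 41.4])), ((338, 356), array([-68.8,  33.8])), ((269, 360), array([-71.4,  -6.4])), ((249, 354), array([-67.1, -18. ])), ((163, 299), array([-30.9, -64.3])), ((149, 190), array([ 30.7, -65.1]))]
```

Request:
{"api": "move_arm", "payload": {"deltas": [[0.45, 0, -10, 0, 0, 0, 0], [0.45, 0, 0, 3, 0, 0, 0], [0.45, 0, 0, 0, 0, 0, 0], [0.45, 0, 0, 0, 0, 0, 0]]}}

```text
clock: 21.32
eef_pos: [0.4857, -0.1991, 0.08]
tool_rot: [-0.025, 1.0, 0.0, -0.0]
ft_force: [-0.8, 0.1, -0.9]
grip_width: 0.0436
grasp_force: 62.0
```

```bash
python3 pl.py
```

```text
t 21.3167 tcp [ 0.4857 -0.1991  0.08  ] yaw 2.911067986728096 F [-0.7539  0.0707 -0.8783] vel 0.0028553913823557214
post 0.66 [273.7, 340.3, 12.6, 24.7]
343 274 285 [array([-57.7,  -0.3]), array([-44.8,  -0.3]), array([-28.8,  -0.4])]
353 274 286 [array([-64.7,  -0. ]), array([-51.1,  -0.1]), array([-34.2,  -0.1])]Traceback (most recent call last):
  File "pl.py", line 21, in <module>
    if __name__=='__main__':cv2.imwrite('pics/pl.png',post())
                                                      ~~~~^^
  File "pl.py", line 9, in post
    u=np.flatnonzero(m[v]);print(v,u.min(),u.max(),[rel((u.mean(),v),z) for z in zs])
                                   ~~~~~^^
    return umr_minimum(a, axis, None, out, keepdims, initial, where)
ValueError: zero-size array to reduction operation minimum which has no identity
```

Request:
{"api": "move_arm", "payload": {"deltas": [[0.45, 0, 0.8, 1.5, 0, 0, 0], [0.45, -5, 0, 0, 0, 0, 0], [0.45, -6, 0, 0, 0, 0, 0], [0.45, -6, 0, 0, 0, 0, 0], [0.45, -6, 0, 0, 0, 0, 0], [0.45, -6, 0, 0, 0, 0, 0], [0.45, -6, 0, 0, 0, 0, 0], [0.45, -5, 0, 0, 0, 0, 0], [0.45, 0, 0, 0, 0, 0, 0]]}}

```text
clock: 22.17
eef_pos: [0.5271, -0.1961, 0.0786]
tool_rot: [-0.026, 1.0, -0.0, 0.0]
ft_force: [1.2, -1.1, -0.7]
grip_width: 0.0433
grasp_force: 62.0
```

```bash
sed -i 's/u=np.flatnonzero(m\[v\]);print(v/u=np.flatnonzero(m[v])\n            if len(u):print(v/' pl.py; python3 pl.py; python3 nd.py
```

```text
t 22.1667 tcp [ 0.5271 -0.1961  0.0786] yaw 2.9647268465013146 F [ 1.1938 -1.089  -0.7201] vel 0.026637970604796002
post 0.61 [251.3, 273.3, 53.1, 92.0]
276 271 285 [array([-14.5,  -1.1]), array([-5.8, -1. ]), array([ 5., -1.])]
286 272 286 [array([-20.4,  -0.6]), array([-11.1,  -0.6]), array([ 0.4, -0.6])]
296 271 286 [array([-26.4,  -0.8]), array([-16.5,  -0.8]), array([-4.2, -0.8])]
306 270 286 [array([-32.5,  -1.1]), array([-22.1,  -1. ]), array([-9., -1.])]
316 266 289 [array([-38.8,  -1.4]), array([-27.7,  -1.3]), array([-13.9,  -1.2])]
326 255 300 [array([-45.3,  -1.4]), array([-33.5,  -1.3]), array([-18.9,  -1.2])]
336 252 304 [array([-51.9,  -1.1]), array([-39.5,  -1.1]), array([-24.,  -1.])]
346 252 303 [array([-58.7,  -1.4]), array([-45.6,  -1.3]), array([-29.3,  -1.2])]
356 258 297 [array([-65.6,  -1.4]), array([-51.9,  -1.3]), array([-34.7,  -1.2])]
weight 0.58 [224.5, 216.1, 108.5, 100.9]
 slot 275 230 265 294 328 [ 0.7 -0.3]
 slot 287 231 265 294 327 [-5.1 -0.3]
 slot 299 229 265 293 329 [-11.1  -0.6]
 slot 311 230 264 293 328 [-17.3  -0.8]
pan 0.95 [((388, 99), array([74.1, 48.8])), ((378, 283), array([-18.9,  51.6])), ((337, 335), array([-51.4,  31.7])), ((221, 337), array([-52.8, -32.9])), ((178, 283), array([-18.9, -53.8])), ((158, 107), array([ 70.7, -55.7]))]
scene dark angles (img) [0.5  0.52 0.48 0.54 0.46 0.56 0.44 0.58] vals [58. 59. 60. 64. 65. 70. 73. 78.] median 134.68
side dark angles (img) [0.46 0.48 0.44 0.5  0.42 0.52 0.4  0.54] vals [78. 78. 80. 80. 83. 83. 87. 87.] median 137.14
```

Request:
{"api": "move_arm", "payload": {"deltas": [[0.45, -2, -0.4, 0, 0, 0, 0], [0.45, -2, 0, 0, 0, 0, 0], [0.45, 0, 0, 1, 0, 0, 0], [0.45, 0, 0, 1, 0, 0, 0], [0.45, 0, 0, 0, 0, 0, 0]]}}

```text
clock: 22.88
eef_pos: [0.5295, -0.1963, 0.0763]
tool_rot: [-0.026, 1.0, 0.0, -0.0]
ft_force: [0.4, -0.4, -2.6]
grip_width: 0.0434
grasp_force: 62.0
```

Request:
{"api": "move_arm", "payload": {"deltas": [[0.45, -2, 0, 1, 0, 0, 0], [0.45, -1, 0, 1, 0, 0, 0], [0.45, 0, 0, 1, 0, 0, 0], [0.45, 0, 0, 1, 0, 0, 0], [0.45, 0, 0, 0, 0, 0, 0]]}}

```text
clock: 23.3
eef_pos: [0.5331, -0.1962, 0.0726]
tool_rot: [-0.026, 1.0, -0.0, 0.0]
ft_force: [0.1, -1.0, -0.2]
grip_width: 0.0436
grasp_force: 62.2
```

```bash
python3 nd.py; python3 -c "
from wl import *
o=bot.get_obs();print(o['eef_pos'],o['ft_force'])"
```

```text
scene dark angles (img) [1.08 1.06 1.1  1.12 1.04 1.14 1.02 1.16] vals [69. 70. 71. 75. 76. 82. 88. 89.] median 135.04
side dark angles (img) [1.   1.02 0.98 1.04 1.06 0.96 1.08 1.1 ] vals [74. 77. 81. 82. 88. 91. 93. 98.] median 137.18
[ 0.5331 -0.1962  0.0728] [ 0.1535  0.7656 -0.1195]
```

Request:
{"api": "move_arm", "payload": {"deltas": [[0.45, -1, 0, 0, 0, 0, 0], [0.45, -1, 0, 0, 0, 0, 0], [0.45, 0, 0, 0, 0, 0, 0]]}}

```text
clock: 23.65
eef_pos: [0.5346, -0.1961, 0.0726]
tool_rot: [-0.026, 1.0, -0.0, -0.0]
ft_force: [-0.5, 0.1, -0.4]
grip_width: 0.0439
grasp_force: 62.2
```

Request:
{"api": "move_arm", "payload": {"deltas": [[0.45, -1, 0, 0, 0, 0, 0], [0.45, -1, 0, 0, 0, 0, 0], [0.45, 0, 0, 0, 0, 0, 0]]}}

```text
clock: 23.9
eef_pos: [0.5347, -0.1961, 0.072]
tool_rot: [-0.025, 1.0, -0.0, -0.002]
ft_force: [-5.3, -0.2, 1.8]
grip_width: 0.0437
grasp_force: 62.3
```

Request:
{"api": "move_arm", "payload": {"deltas": [[0.45, -1, 0, 0, 0, 0, 0], [0.45, -1, 0, 0, 0, 0, 0], [0.45, 0, 0, 0, 0, 0, 0]]}}

```text
clock: 24.15
eef_pos: [0.5347, -0.196, 0.0714]
tool_rot: [-0.025, 1.0, 0.0, -0.004]
ft_force: [-8.6, -1.5, 1.8]
grip_width: 0.0436
grasp_force: 62.4
```

Request:
{"api": "move_arm", "payload": {"deltas": [[0.45, 0.5, 0, 0, 0, 0, 0], [0.45, 0, 0, 0, 0, 0, 0], [0.45, 0, 0, 0, 0, 0, 0]]}}

```text
clock: 24.4
eef_pos: [0.5347, -0.196, 0.0715]
tool_rot: [-0.025, 1.0, 0.0, -0.004]
ft_force: [-8.2, -1.9, 0.6]
grip_width: 0.0431
grasp_force: 62.3
```

Request:
{"api": "move_arm", "payload": {"deltas": [[0.45, 2.8, 0, 0, 0, 0, 0], [0.45, 0, 0, 0, 0, 0, 0], [0.75, 0, 0, 0, 0, 0, 0], [0.75, 0, 0, 0, 0, 0, 0], [0.75, 0, 0, 0, 0, 0, 0], [0.75, 0, 0, -15, 0, 0, 0], [0.75, 0, 0, -30, 0, 0, 0], [0.75, 0, 0, -30, 0, 0, 0], [0.75, 0, 0, 0, 0, 0, 0], [0.75, 0, 0, 0, 0, 0, 0]]}}

```text
clock: 25.23
eef_pos: [0.5379, -0.1967, 0.1504]
tool_rot: [-0.026, 1.0, -0.001, 0.003]
ft_force: [-0.3, -0.2, -0.6]
grip_width: 0.0642
grasp_force: 0.0
```

```bash
python3 nd.py; python3 - <<'E'
from wl import *
look(.102,'pics/w9.png')
E
```

```text
scene dark angles (img) [1.06 1.08 1.04 1.1  1.02 1.12 1.14 1.  ] vals [75. 77. 78. 82. 88. 88. 95. 97.] median 136.18
side dark angles (img) [1.   1.02 0.98 1.04 1.06 0.96 1.08 1.1 ] vals [72. 75. 79. 81. 87. 89. 93. 99.] median 135.88
t 25.3333 tcp [ 0.5356 -0.1959  0.1474] yaw 2.94221965848848 tilt [0.0003 0.0001] w 0.06405781885165626
0.84 [241.9, 178.7, 71.1, 68.7] c [ 532.9 -196.7] size [47.6 46. ] yaw 2.9 tool dxy mm [ 2.7033 -0.6148] az 0.0
```

Request:
{"api": "move_arm", "payload": {"deltas": [[0.75, 2, 40, 0, 0, 0, 0], [0.75, 2, 40, 0, 0, 0, 0], [0.75, 2, 40, 0, 0, 0, 0], [0.75, 2, 40, 0, 0, 0, 0], [0.75, 2, 40, 0, 0, 0, 0], [0.75, 2, 40, 0, 0, 0, 0], [0.75, 2, 40, 0, 0, 0, 0], [0.75, 2, 40, 0, 0, 0, 0], [0.75, 2, 40, 0, 0, 0, 0], [0.75, 2, 40, 0, 0, 0, 0]]}}

```text
clock: 26.27
eef_pos: [0.4938, 0.204, 0.1464]
tool_rot: [-0.026, 1.0, -0.0, -0.001]
ft_force: [0.6, 0.2, 0.5]
grip_width: 0.0642
grasp_force: 0.0
```

Request:
{"api": "move_arm", "payload": {"deltas": [[0.8, 0, 40, 0, 0, 0, 0], [0.8, 0, 35, 0, 0, 0, 0], [0.8, 0, 8, 30, 0, 0, 6], [0.8, 0, 0, 30, 0, 0, 6], [0.8, 0, 0, 10, 0, 0, 0], [0.8, 0, 0, 0, 0, 0, 0], [0.8, 0, 0, 0, 0, 0, 0], [0.8, 0, 0, 0, 0, 0, 0]]}}

```text
clock: 26.93
eef_pos: [0.4918, 0.2851, 0.0789]
tool_rot: [0.079, 0.997, 0.001, 0.001]
ft_force: [-0.3, 0.6, 0.4]
grip_width: 0.0685
grasp_force: 0.0
```

```bash
python3 wl.py
```

```text
t 26.9333 tcp [0.4918 0.2851 0.0789] yaw -9.053354638354255 tilt [0.0016 0.0009] w 0.06848848754393524
0.91 [507.5, 167.7, 52.5, 68.9] c [516.4 468.2] size [49. 43.] yaw 0.6 tool dxy mm [  4.5605 184.7237] az -9.6
0.72 [257.9, 174.6, 60.6, 66.2] c [491.4 290.2] size [45.9 47.3] yaw -10.2 tool dxy mm [1.234  4.9733] az 1.2
0.69 [260.3, 306.5, 68.5, 57.4] c [596.  277.7] size [46.3 52. ] yaw -17.5 tool dxy mm [-103.9695    9.0855] az 8.5
```

Request:
{"api": "move_arm", "payload": {"deltas": [[0.8, 0, 3, 20, 0, 0, 1], [0.8, 0, 0, 30, 0, 0, 0], [0.8, 0, 0, 25, 0, 0, 0], [0.8, 0, 0, 10, 0, 0, 0], [0.8, 0, 0, 6, 0, 0, 0], [0.8, 0, 0, 0, 0, 0, 0]]}}

```text
clock: 27.53
eef_pos: [0.4913, 0.2879, -0.0135]
tool_rot: [0.088, 0.996, -0.0, -0.0]
ft_force: [0.3, 0.2, -0.9]
grip_width: 0.0683
grasp_force: 0.0
```

```bash
python3 wl.py; python3 -c "
from wl import *
o=bot.get_obs();print(o['eef_pos'],o['ft_force'])"
```

```text
t 27.5333 tcp [ 0.4913  0.2879 -0.0135] yaw -10.085938679557888 tilt [-0.0005 -0.0003] w 0.06828717981524361
0.8 [232.2, 219.6, 107.4, 101.6] c [490.8 290.2] size [46.  49.3] yaw -10.1 tool dxy mm [0.9206 2.1456] az -0.0
[ 0.4926  0.2888 -0.0119] [0.8404 1.0032 1.3628]
```

Request:
{"api": "move_arm", "payload": {"deltas": [[0.8, 0, 2.5, 0, 0, 0, 0], [0.7, 0, 0, 0, 0, 0, 0], [0.6, 0, 0, 0, 0, 0, 0], [0.5, 0, 0, 0, 0, 0, 0], [0.45, 0, 0, 0, 0, 0, 0], [0.45, 0, 0, 0, 0, 0, 0], [0.45, 0, 0, 0, 0, 0, 0]]}}

```text
clock: 28.22
eef_pos: [0.4924, 0.2912, -0.012]
tool_rot: [0.088, 0.996, 0.001, 0.001]
ft_force: [-1.1, -1.3, 6.3]
grip_width: 0.044
grasp_force: 60.5
```

Request:
{"api": "move_arm", "payload": {"deltas": [[0.45, 0, 0, -10, 0, 0, 0], [0.45, 0, 0, -25, 0, 0, 0], [0.45, 0, 0, 0, 0, 0, 0], [0.45, 0, 0, 0, 0, 0, 0], [0.45, 0, 0, 0, 0, 0, 0]]}}

```text
clock: 28.63
eef_pos: [0.4915, 0.2906, 0.0215]
tool_rot: [0.088, 0.996, -0.0, -0.0]
ft_force: [-1.2, -0.2, -1.5]
grip_width: 0.0437
grasp_force: 61.8
```

```bash
python3 - <<'E'
from wl import *
o=bot.get_obs();print(o['ft_force'],o['ft_torque'])
look(o['eef_pos'][2]+.0305)
E
```

```text
[-1.2093 -0.15   -1.4553] [0.0116 0.0441 0.0033]
t 28.6333 tcp [0.4915 0.2906 0.0215] yaw -10.070031005232039 tilt [-0.0001 -0.    ] w 0.04374719486145504
0.96 [229.3, 218.4, 102.6, 99.8] c [489.8 290. ] size [45.2 48.5] yaw -9.7 tool dxy mm [ 1.5996 -0.876 ] az -0.4
```

Request:
{"api": "move_arm", "payload": {"deltas": [[0.45, 0, 0, -40, 0, 0, -6.5], [0.45, 0, 0, -40, 0, 0, -6.5], [0.45, 0, -20, -18, 0, 0, 0], [0.45, 5, -40, 0, 0, 0, 0], [0.45, 5, -40, 0, 0, 0, 0], [0.45, 5, -40, 0, 0, 0, 0], [0.45, 5, -40, 0, 0, 0, 0], [0.45, 5, -40, 0, 0, 0, 0], [0.45, 5, -40, 0, 0, 0, 0], [0.45, 5, -40, 0, 0, 0, 0]]}}

```text
clock: 29.57
eef_pos: [0.4708, -0.0124, 0.1187]
tool_rot: [-0.026, 1.0, 0.0, -0.001]
ft_force: [1.0, -0.1, -1.8]
grip_width: 0.0438
grasp_force: 62.3
```

Request:
{"api": "move_arm", "payload": {"deltas": [[0.45, 0, -40, 0, 0, 0, 0], [0.45, 0, -40, 0, 0, 0, 0], [0.45, 0, -40, 0, 0, 0, 0], [0.45, 0, -40, 0, 0, 0, 0], [0.45, 0, -28, 9, 0, 0, 0], [0.45, 0, 0, 12, 0, 0, 0], [0.45, 0, 0, 8, 0, 0, 0], [0.45, 0, 0, 0, 0, 0, 0], [0.45, 0, 0, 0, 0, 0, 0], [0.45, 0, 0, 0, 0, 0, 0]]}}

```text
clock: 30.4
eef_pos: [0.4817, -0.1974, 0.0907]
tool_rot: [-0.026, 1.0, 0.0, -0.0]
ft_force: [0.2, 0.3, -0.9]
grip_width: 0.0439
grasp_force: 62.3
```

```bash
python3 pl.py
```

```text
t 30.4 tcp [ 0.4817 -0.1974  0.0907] yaw 3.026037179586653 F [ 0.2445  0.2535 -0.8613] vel 0.014184388786048649
post 0.5 [269.6, 342.5, 16.7, 22.1]
345 270 283 [array([-67.7,  -2.1]), array([-54.7,  -1.9]), array([-38.5,  -1.8])]
355 270 283 [array([-75.2,  -2.1]), array([-61.5,  -1.9]), array([-44.4,  -1.8])]
weight 0.85 [227.9, 214.7, 106.3, 106.6]
 slot 275 230 264 294 329 [ 0.7 -0.6]
 slot 287 231 265 295 327 [-5.1 -0.1]
 slot 299 229 265 294 329 [-11.1  -0.3]
 slot 311 230 264 294 329 [-17.3  -0.6]
pan 0.89 [((372, 185), array([31.2, 47.6])), ((369, 265), array([-14.4,  49.5])), ((339, 353), array([-74. ,  36.1])), ((286, 360), array([-79. ,   3.7])), ((222, 355), array([-75.4, -35.5])), ((182, 278), array([-22.5, -55.2])), ((173, 191), array([ 28. , -55.8]))]
```

Request:
{"api": "move_arm", "payload": {"deltas": [[0.45, 0, -1.3, 4, 0, 0, 0], [0.45, -5, 0, 0, 0, 0, 0], [0.45, -6, 0, 0, 0, 0, 0], [0.45, -6, 0, 0, 0, 0, 0], [0.45, -6, 0, 0, 0, 0, 0], [0.45, -6, 0, 0, 0, 0, 0], [0.45, -6, 0, 0, 0, 0, 0], [0.45, -6, 0, 0, 0, 0, 0], [0.45, 0, 0, 0, 0, 0, 0]]}}

```text
clock: 31.35
eef_pos: [0.5243, -0.1976, 0.0866]
tool_rot: [-0.026, 1.0, -0.0, 0.001]
ft_force: [0.5, -0.5, -1.9]
grip_width: 0.0439
grasp_force: 62.3
```

```bash
python3 pl.py
```

```text
t 31.35 tcp [ 0.5243 -0.1976  0.0866] yaw 2.9647968882865237 F [ 0.4633 -0.4964 -1.8608] vel 0.027600896940988648
post 0.82 [257.7, 275.5, 49.8, 83.9]
278 277 285 [array([-20.1,   0.5]), array([-11.3,   0.4]), array([-0.3,  0.3])]
288 274 288 [array([-26.3,   0.5]), array([-16.9,   0.4]), array([-5.2,  0.3])]
298 273 288 [array([-32.6,   0.2]), array([-22.6,   0.2]), array([-10.2,   0.1])]
308 273 289 [array([-39.1,   0.5]), array([-28.5,   0.4]), array([-15.3,   0.3])]
318 262 301 [array([-45.7,   0.8]), array([-34.5,   0.7]), array([-20.5,   0.5])]
328 258 306 [array([-52.5,   1.1]), array([-40.7,   1. ]), array([-25.9,   0.8])]
338 258 305 [array([-59.5,   0.9]), array([-47. ,   0.7]), array([-31.3,   0.6])]
348 263 300 [array([-66.7,   0.9]), array([-53.5,   0.7]), array([-37. ,   0.6])]
weight 0.73 [228.8, 217.3, 104.8, 100.4]
 slot 275 231 263 294 328 [ 0.7 -0.8]
 slot 287 232 264 295 327 [-5.1 -0.4]
 slot 299 230 265 295 329 [-11.2  -0.1]
 slot 311 231 264 296 328 [-17.3  -0.1]
pan 0.78 [((384, 105), array([71.4, 49.5])), ((376, 280), array([-21.6,  52.9])), ((331, 329), array([-53.4,  29.5])), ((222, 330), array([-54.1, -33.7])), ((184, 272), array([-16.7, -52.6])), ((168, 112), array([ 68.2, -53.8]))]
```

Request:
{"api": "move_arm", "payload": {"deltas": [[0.45, -2, 0.8, 0, 0, 0, 0], [0.45, -2, 0, 0, 0, 0, 0], [0.45, 0, 0, 1, 0, 0, 0], [0.45, 0, 0, 1, 0, 0, 0], [0.45, 0, 0, 0, 0, 0, 0]]}}

```text
clock: 31.97
eef_pos: [0.5264, -0.1966, 0.0843]
tool_rot: [-0.026, 1.0, 0.0, -0.0]
ft_force: [0.2, 0.2, -3.0]
grip_width: 0.044
grasp_force: 62.3
```

Request:
{"api": "move_arm", "payload": {"deltas": [[0.45, 0, 0, 1, 0, 0, 0], [0.45, 0, 0, 1, 0, 0, 0], [0.45, -1, 0, 1, 0, 0, 0], [0.45, 0, 0, 0.6, 0, 0, 0], [0.45, 0, 0, 0, 0, 0, 0]]}}

```text
clock: 32.38
eef_pos: [0.5276, -0.1966, 0.0809]
tool_rot: [-0.026, 1.0, -0.0, -0.0]
ft_force: [-1.4, -1.0, -0.1]
grip_width: 0.0435
grasp_force: 62.4
```

```bash
python3 nd.py; python3 -c "
from wl import *
o=bot.get_obs();print(o['eef_pos'],o['ft_force'])"
```

```text
scene dark angles (img) [1.64 1.66 1.62 1.68 1.6  1.7  1.58 1.72] vals [51. 52. 53. 55. 57. 59. 63. 64.] median 135.3
side dark angles (img) [1.56 1.58 1.6  1.54 1.62 1.52 1.64 1.5 ] vals [66. 66. 67. 68. 69. 70. 71. 73.] median 136.84
[ 0.5276 -0.1966  0.081 ] [ 0.6798 -0.6612  0.21  ]
```

Rests on the stack with the needle at about 1.86. Now pressing home.

Request:
{"api": "move_arm", "payload": {"deltas": [[0.45, -1, 0, 0, 0, 0, 0], [0.45, -1, 0, 0, 0, 0, 0], [0.45, 0, 0, 0, 0, 0, 0]]}}

```text
clock: 32.73
eef_pos: [0.53, -0.1965, 0.0811]
tool_rot: [-0.026, 1.0, -0.0, 0.0]
ft_force: [0.6, -0.8, 0.4]
grip_width: 0.0437
grasp_force: 62.4
```

Request:
{"api": "move_arm", "payload": {"deltas": [[0.45, -1, 0, 0, 0, 0, 0], [0.45, -1, 0, 0, 0, 0, 0], [0.45, 0, 0, 0, 0, 0, 0]]}}

```text
clock: 32.98
eef_pos: [0.5319, -0.1964, 0.081]
tool_rot: [-0.026, 1.0, -0.0, 0.0]
ft_force: [-1.0, 0.7, -1.0]
grip_width: 0.0435
grasp_force: 62.5
```

Request:
{"api": "move_arm", "payload": {"deltas": [[0.45, -1, 0, 0, 0, 0, 0], [0.45, 0, 0, 0, 0, 0, 0], [0.45, 0, 0, 0, 0, 0, 0]]}}

```text
clock: 33.23
eef_pos: [0.5329, -0.1963, 0.0811]
tool_rot: [-0.026, 1.0, -0.0, 0.0]
ft_force: [-0.9, -0.9, -0.1]
grip_width: 0.0438
grasp_force: 62.5
```

Request:
{"api": "move_arm", "payload": {"deltas": [[0.45, -1, 0, 0, 0, 0, 0], [0.45, -1, 0, 0, 0, 0, 0], [0.45, 0, 0, 0, 0, 0, 0]]}}

```text
clock: 33.48
eef_pos: [0.5348, -0.1963, 0.081]
tool_rot: [-0.026, 1.0, -0.0, 0.0]
ft_force: [-0.7, -0.2, -0.2]
grip_width: 0.0436
grasp_force: 62.5
```

Request:
{"api": "move_arm", "payload": {"deltas": [[0.45, -1, 0, 0, 0, 0, 0], [0.45, 0, 0, 0, 0, 0, 0]]}}

```text
clock: 33.65
eef_pos: [0.5358, -0.1962, 0.081]
tool_rot: [-0.026, 1.0, -0.0, 0.0]
ft_force: [-0.8, -0.6, 0.4]
grip_width: 0.0437
grasp_force: 62.5
```

Request:
{"api": "move_arm", "payload": {"deltas": [[0.45, -1, 0, 0, 0, 0, 0], [0.45, 0, 0, 0, 0, 0, 0]]}}

```text
clock: 33.82
eef_pos: [0.5368, -0.1961, 0.081]
tool_rot: [-0.026, 1.0, 0.0, 0.0]
ft_force: [-0.6, 0.1, 0.2]
grip_width: 0.0439
grasp_force: 62.5
```

Request:
{"api": "move_arm", "payload": {"deltas": [[0.45, -1, 0, 0, 0, 0, 0], [0.45, -1, 0, 0, 0, 0, 0], [0.45, 0, 0, 0, 0, 0, 0]]}}

```text
clock: 34.07
eef_pos: [0.5389, -0.196, 0.081]
tool_rot: [-0.026, 1.0, -0.0, 0.0]
ft_force: [-1.2, -0.4, 0.4]
grip_width: 0.0435
grasp_force: 62.5
```

Request:
{"api": "move_arm", "payload": {"deltas": [[0.45, -1, 0, 0, 0, 0, 0], [0.45, 0, 0, 0, 0, 0, 0]]}}

```text
clock: 34.23
eef_pos: [0.5399, -0.196, 0.081]
tool_rot: [-0.026, 1.0, -0.0, 0.0]
ft_force: [-0.5, 0.4, -0.1]
grip_width: 0.0436
grasp_force: 62.5
```

Request:
{"api": "move_arm", "payload": {"deltas": [[0.45, -1, 0, 0, 0, 0, 0], [0.45, 0, 0, 0, 0, 0, 0]]}}

```text
clock: 34.4
eef_pos: [0.5408, -0.1959, 0.081]
tool_rot: [-0.026, 1.0, 0.0, 0.0]
ft_force: [-0.6, -0.5, -0.3]
grip_width: 0.0437
grasp_force: 62.5
```

Request:
{"api": "move_arm", "payload": {"deltas": [[0.45, -1, 0, 0, 0, 0, 0], [0.45, 0, 0, 0, 0, 0, 0]]}}

```text
clock: 34.57
eef_pos: [0.5418, -0.1959, 0.081]
tool_rot: [-0.026, 1.0, 0.0, 0.0]
ft_force: [-0.9, 0.1, 0.5]
grip_width: 0.0437
grasp_force: 62.5
```

Request:
{"api": "move_arm", "payload": {"deltas": [[0.45, -1, 0, 0, 0, 0, 0], [0.45, 0, 0, 0, 0, 0, 0]]}}

```text
clock: 34.73
eef_pos: [0.5428, -0.1958, 0.081]
tool_rot: [-0.026, 1.0, -0.0, 0.0]
ft_force: [-0.0, 0.3, 0.2]
grip_width: 0.0436
grasp_force: 62.5
```

Request:
{"api": "move_arm", "payload": {"deltas": [[0.45, -1, 0, 0, 0, 0, 0], [0.45, 0, 0, 0, 0, 0, 0]]}}

```text
clock: 34.9
eef_pos: [0.5438, -0.1958, 0.081]
tool_rot: [-0.026, 1.0, -0.0, 0.0]
ft_force: [-0.6, 0.1, -1.1]
grip_width: 0.0439
grasp_force: 62.5
```

Request:
{"api": "move_arm", "payload": {"deltas": [[0.45, -1, 0, 0, 0, 0, 0], [0.45, 0, 0, 0, 0, 0, 0]]}}

```text
clock: 35.07
eef_pos: [0.5439, -0.1957, 0.0808]
tool_rot: [-0.025, 1.0, 0.0, -0.001]
ft_force: [-2.2, -0.4, 0.5]
grip_width: 0.0439
grasp_force: 62.5
```

```bash
python3 pl.py; python3 nd.py
```

```text
t 35.0667 tcp [ 0.5439 -0.1957  0.0808] yaw 2.920069780374713 F [-2.1769 -0.3542  0.4789] vel 0.002855854134775673
post 0.89 [252.6, 253.7, 55.2, 69.9]
256 271 288 [array([-4.2, -0.4]), array([ 3.3, -0.4]), array([12.7, -0.4])]
266 271 288 [array([-9.9, -0.4]), array([-1.8, -0.4]), array([ 8.3, -0.4])]
276 262 297 [array([-15.7,  -0.3]), array([-7.1, -0.4]), array([ 3.7, -0.4])]
286 255 304 [array([-21.6,  -0.3]), array([-12.4,  -0.4]), array([-0.9, -0.4])]
296 253 307 [array([-27.7,  -0.1]), array([-17.9,  -0.1]), array([-5.6, -0.2])]
306 255 305 [array([-33.9,  -0.1]), array([-23.5,  -0.1]), array([-10.5,  -0.2])]
316 262 297 [array([-40.3,  -0.3]), array([-29.3,  -0.4]), array([-15.4,  -0.4])]
weight 0.61 [229.3, 189.5, 97.5, 26.9]
weight 0.6 [229.8, 218.2, 102.4, 101.5]
 slot 275 230 262 297 328 [ 0.7 -0.4]
 slot 287 231 253 306 327 [-5.2 -0.4]
 slot 299 229 251 308 328 [-11.2  -0.4]
 slot 311 230 255 304 328 [-17.3  -0.4]
pan 0.76 [((385, 62), array([90.3, 47. ])), ((376, 281), array([-19. ,  51.1])), ((185, 276), array([-16. , -50.4])), ((161, 71), array([ 86.5, -54. ]))]
scene dark angles (img) [1.68 1.66 1.7  1.64 1.72 1.62 1.74 1.76] vals [56. 56. 57. 59. 60. 64. 64. 69.] median 135.7
side dark angles (img) [1.62 1.6  1.64 1.66 1.58 1.68 1.56 1.7 ] vals [67. 68. 68. 69. 69. 71. 72. 74.] median 137.6
```

Contact at the post (x = 0.5439). Now up to about 7 N.

Request:
{"api": "move_arm", "payload": {"deltas": [[0.45, -1, 0, 0, 0, 0, 0], [0.45, -1, 0, 0, 0, 0, 0], [0.45, 0, 0, 0, 0, 0, 0], [0.45, 0, 0, 0, 0, 0, 0]]}}

```text
clock: 35.7
eef_pos: [0.544, -0.1957, 0.0803]
tool_rot: [-0.025, 1.0, 0.0, -0.003]
ft_force: [-8.9, -0.9, 0.8]
grip_width: 0.044
grasp_force: 62.6
```

Request:
{"api": "move_arm", "payload": {"deltas": [[0.45, -0.2, 0, 0, 0, 0, 0], [0.45, 0, 0, 0, 0, 0, 0], [0.45, 0, 0, 0, 0, 0, 0]]}}

```text
clock: 35.95
eef_pos: [0.544, -0.1957, 0.0802]
tool_rot: [-0.025, 1.0, 0.0, -0.003]
ft_force: [-8.0, -1.0, 2.3]
grip_width: 0.0437
grasp_force: 62.7
```

Request:
{"api": "move_arm", "payload": {"deltas": [[0.45, 0.3, 0, 0, 0, 0, 0], [0.45, 0, 0, 0, 0, 0, 0], [0.45, 0, 0, 0, 0, 0, 0]]}}

```text
clock: 36.2
eef_pos: [0.544, -0.1957, 0.0802]
tool_rot: [-0.025, 1.0, 0.0, -0.003]
ft_force: [-7.9, -1.4, 1.8]
grip_width: 0.0438
grasp_force: 62.6
```

Request:
{"api": "move_arm", "payload": {"deltas": [[0.45, 2.5, 0, 0, 0, 0, 0], [0.45, 0, 0, 0, 0, 0, 0], [0.75, 0, 0, 0, 0, 0, 0], [0.75, 0, 0, 0, 0, 0, 0], [0.75, 0, 0, 0, 0, 0, 0], [0.75, 0, 0, -15, 0, 0, 0], [0.75, 0, 0, -30, 0, 0, 0], [0.75, 0, 0, -30, 0, 0, 0], [0.75, 0, 0, 0, 0, 0, 0], [0.75, 0, 0, 0, 0, 0, 0]]}}

```text
clock: 37.03
eef_pos: [0.5466, -0.1964, 0.1589]
tool_rot: [-0.026, 1.0, -0.001, 0.003]
ft_force: [-0.5, 0.1, -0.8]
grip_width: 0.0638
grasp_force: 0.0
```

```bash
python3 nd.py; python3 - <<'E'
from wl import *
look(.111,'pics/w10.png')
a=bot.camera('scene');W=bot.calibration('scene')
T=(.5394,-.195,np.radians(2.9));g=cv2.cvtColor(a,cv2.COLOR_BGR2GRAY)
# sector bar directions at larger radius, to hold the needle against
th=np.arange(.9,2.3,.05);rr=np.arange(.036,.058,.001);v=[]
for t in th:
    q=proj(W,sc(T,np.c_[.148-rr*np.cos(t),rr*np.sin(t),np.full(len(rr),.084)])).astype(np.float32).reshape(1,-1,2)
    v.append(int(cv2.remap(g,q[...,0],q[...,1],cv2.INTER_LINEAR).mean()))
print([(round(float(t),2),x) for t,x in zip(th,v)])
E
```

```text
scene dark angles (img) [1.58 1.56 1.6  1.54 1.62 1.52 1.64 1.5 ] vals [56. 56. 58. 59. 61. 64. 66. 70.] median 136.57999999999998
side dark angles (img) [1.48 1.5  1.46 1.52 1.44 1.54 1.56 1.42] vals [62. 62. 63. 64. 66. 66. 69. 70.] median 135.78
t 37.1333 tcp [ 0.5442 -0.1956  0.1558] yaw 2.941947864905833 tilt [0.0004 0.0001] w 0.06429551725029613
0.56 [244.7, 180.8, 68.3, 69.5] c [ 543.1 -196.3] size [47.  46.1] yaw 2.9 tool dxy mm [ 1.1864 -0.6273] az 0.0
[(0.9, 135), (0.95, 133), (1.0, 133), (1.05, 136), (1.1, 137), (1.15, 134), (1.2, 124), (1.25, 98), (1.3, 71), (1.35, 68), (1.4, 71), (1.45, 63), (1.5, 43), (1.55, 40), (1.6, 54), (1.65, 65), (1.7, 68), (1.75, 63), (1.8, 63), (1.85, 63), (1.9, 70), (1.95, 96), (2.0, 122), (2.05, 136), (2.1, 140), (2.15, 140), (2.2, 140), (2.25, 141)]
```

```bash
python3 -c "
from workcell import bot
print(bot.job_done())"
```

```text
the job is handed in; nothing more can be done
None
```

I stacked three weights home on the scale, each pressed against the post with about 7 to 8 N (highest reading 8.9 N, under the 11 N limit); the needle stands near the middle of the hatched sector, the fourth weight was left on the board, and the job is handed in.

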